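# Set the star night lights and pack them in the favor box

### The job

Get the small star night lights on the table (two or three of them) ready as favors: with the blade of the depth gauge, push the brass contact in each light's slot down until the gauge's shoulder rests on the housing, and put the gauge back in its stand, blade in the slot and shoulder down on the wood. Lay those lights flat, housing up, side by side on the floor of the mint favor box, and fold its four side panels fully upright around them. Leave the other things on the table where they are.

Things in the scene. Friction and masses are not known exactly. Their poses are not given: they have to be found in the camera images.
- box: Mint favor box blank, fixed. Floor 81 (x) by 187 (y) by 6 mm; origin at the centre of its underside, on the table. Four panels 43 mm high, 4 mm thick hinge on it, splayed outwards: near at -x, far +x, right -y, left +y. Hinge lines 40.5 mm (near, far) or 93.5 mm (right, left) from the centre, 5 mm above the table. Erected it is 77 by 183 mm inside: three lights in a row along y, 60 mm apart
- panel_near (a joint): hinge of the near panel (-x side of the box): 0 = flat on the table, outwards; 1.57 = upright; stop at 1.6. Starts partly raised (0.25 to 0.6). Friction of 0.06 N m holds it wherever it is left
- tab_near (a point): centre of the pull tab in the middle of the near panel's outer edge, 56 mm from the hinge line: 20 mm wide along the hinge, 6 mm thick, reaching 22 mm beyond the panel's edge in its plane. Pinched across its 20 mm width it pivots between the fingers as the panel rises. Site x points from tab to hinge, y along the hinge
- panel_far (a joint): hinge of the far panel (+x side of the box): 0 = flat on the table, outwards; 1.57 = upright; stop at 1.6. Starts partly raised (0.25 to 0.6). Friction of 0.06 N m holds it wherever it is left
- tab_far (a point): centre of the pull tab in the middle of the far panel's outer edge, 56 mm from the hinge line: 20 mm wide along the hinge, 6 mm thick, reaching 22 mm beyond the panel's edge in its plane. Pinched across its 20 mm width it pivots between the fingers as the panel rises. Site x points from tab to hinge, y along the hinge
- panel_right (a joint): hinge of the right panel (-y side of the box): 0 = flat on the table, outwards; 1.57 = upright; stop at 1.6. Starts partly raised (0.25 to 0.6). Friction of 0.06 N m holds it wherever it is left
- tab_right (a point): centre of the pull tab in the middle of the right panel's outer edge, 56 mm from the hinge line: 20 mm wide along the hinge, 6 mm thick, reaching 22 mm beyond the panel's edge in its plane. Pinched across its 20 mm width it pivots between the fingers as the panel rises. Site x points from tab to hinge, y along the hinge
- panel_left (a joint): hinge of the left panel (+y side of the box): 0 = flat on the table, outwards; 1.57 = upright; stop at 1.6. Starts partly raised (0.25 to 0.6). Friction of 0.06 N m holds it wherever it is left
- tab_left (a point): centre of the pull tab in the middle of the left panel's outer edge, 56 mm from the hinge line: 20 mm wide along the hinge, 6 mm thick, reaching 22 mm beyond the panel's edge in its plane. Pinched across its 20 mm width it pivots between the fingers as the panel rises. Site x points from tab to hinge, y along the hinge
- light1: small white star night light lying face down (may be absent): star plate, 29 mm from centre to tips, 10 mm thick; on it a 26 by 26 mm square battery housing with its top at z = 34 mm. Origin at the centre of the underside, z up; housing sides along x and y. About 140 g. In the housing's top, centred, a slot 16 mm (x) by 5 mm (y), 24 mm deep, with the brass contact in it
- contact1 (a joint): how far the brass contact in the slot of light 1 has been pushed down, m: 0 = its top 6 mm below the housing top (starts 0 to 0.002), 0.010 = set (16 mm below, where the gauge blade puts it when its shoulder rests on the housing), stop at 0.014. Friction of 1.2 N keeps it where it is left
- light2: small white star night light lying face down (may be absent): star plate, 29 mm from centre to tips, 10 mm thick; on it a 26 by 26 mm square battery housing with its top at z = 34 mm. Origin at the centre of the underside, z up; housing sides along x and y. About 140 g. In the housing's top, centred, a slot 16 mm (x) by 5 mm (y), 24 mm deep, with the brass contact in it
- contact2 (a joint): how far the brass contact in the slot of light 2 has been pushed down, m: 0 = its top 6 mm below the housing top (starts 0 to 0.002), 0.010 = set (16 mm below, where the gauge blade puts it when its shoulder rests on the housing), stop at 0.014. Friction of 1.2 N keeps it where it is left
- light3: small white star night light lying face down (may be absent): star plate, 29 mm from centre to tips, 10 mm thick; on it a 26 by 26 mm square battery housing with its top at z = 34 mm. Origin at the centre of the underside, z up; housing sides along x and y. About 140 g. In the housing's top, centred, a slot 16 mm (x) by 5 mm (y), 24 mm deep, with the brass contact in it
- contact3 (a joint): how far the brass contact in the slot of light 3 has been pushed down, m: 0 = its top 6 mm below the housing top (starts 0 to 0.002), 0.010 = set (16 mm below, where the gauge blade puts it when its shoulder rests on the housing), stop at 0.014. Friction of 1.2 N keeps it where it is left
- gauge: depth gauge standing upright in its stand: steel blade 12 mm (x) by 2.4 mm (y), 16 mm long, below a black handle 30 mm (x) by 12 mm (y) by 40 mm high whose underside is the shoulder. Origin at the centre of the blade's tip, z up; shoulder at z = 16 mm, handle top at z = 56 mm. 70 g. Loose
- stand: dark wooden gauge stand fixed to the table, 56 (x) by 44 (y) by 30 mm high, origin at the centre of its underside; slot 16 mm (x) by 6 mm (y) right through its middle. The gauge's shoulder rests on its top, blade in the slot (gauge origin 14 mm above the table)
- ramekin: white ceramic ramekin, 84 mm across, 42 mm high, with a violet ball in it; bystander, origin at the centre of its underside
- slinky: metal slinky coil standing on end, 65 mm across, 52 mm high; bystander, origin at the centre of its underside
- tin: round brass tin with a pale lid, 42 mm across, 35 mm high; bystander, origin at the centre of its underside
- mug: blue mug, 76 mm across, 85 mm high, handle at its +y; bystander, origin at the centre of its underside
- book: blue book lying flat, 150 by 110 by 22 mm; bystander, origin at the centre of its underside
- domino_case: dark wooden domino case, 50 by 90 by 30 mm; bystander, origin at the centre of its underside
There are look-alikes about, which are no part of the job. What is shaped like the light1 but orange is not meant.

How it is judged:
At the end, for the whole second after the job is handed in: Lights flat (0.15 rad), housing up, on the box floor (origin under 11 mm high, within 30 mm of the middle across, 80 mm along), contacts down 8.5 to 12.5 mm; panels beyond 1.40 rad; gauge upright (0.12 rad) in the stand within 8 mm, origin 11 to 18 mm high; all at rest (value of joint each of panel_near, panel_far, panel_right, panel_left above 1.4 rad and value of joint contact1 between 0.0085 and 0.0125 m and x of light1 in the frame of box between -0.03 and 0.03 m and y of light1 in the frame of box between -0.08 and 0.08 m and z of light1 in the frame of box between 0 and 0.011 m and angle between each of light1, light2, light3's own z axis and vertical below 0.15 rad and linear speed of each of light1, light2, light3, gauge below 0.02 m/s and value of joint contact2 between 0.0085 and 0.0125 m and x of light2 in the frame of box between -0.03 and 0.03 m and y of light2 in the frame of box between -0.08 and 0.08 m and z of light2 in the frame of box between 0 and 0.011 m and value of joint contact3 between 0.0085 and 0.0125 m and x of light3 in the frame of box between -0.03 and 0.03 m and y of light3 in the frame of box between -0.08 and 0.08 m and z of light3 in the frame of box between 0 and 0.011 m and horizontal distance between gauge and stand below 0.008 m and height (world z) of gauge between 0.011 and 0.018 m and angle between gauge's own z axis and vertical below 0.12 rad); the robot touches nothing.
It fails at once if a bystander is moved more than 4 cm (distance of any of ramekin, slinky, tin, mug, book, domino_case from where it was at the start of the episode above 0.04 m).
Of light1, light2, light3 only 2 to 3 are there at a start; the rules pass over those that are not, and their reading is None.
At some moment in a run one of light1, light2, light3 may be knocked a few centimetres aside while the robot is not near it.
It also fails if it takes over 210 s, if anything falls off the work surface, if the arm or the gripper's body presses on something with over 40 N, if the wrist force passes 120 N, or if a joint passes its speed limit or range.

### The arm

A 7-joint arm with a two-finger parallel gripper is mounted at the origin on the work surface. World frame = base frame: x ahead of the robot, y to its left, z up, the work surface at z = 0. Lengths are in m, angles in rad, forces in N, time in s.
With the tool pointing down it reaches from about 0.425 to 0.925 m from the base axis. Payload 6.8 kg.
Tool frame: the origin (TCP) lies midway between the tips of the shut fingers; the grasp point (between the pads) lies 19 mm behind it (r.grip_depth is the distance from the TCP to the grasp point, in m); z points along the fingers, y is the line along which they close (so a half turn about z gives the same grasp; the last joint's range is limited). The gripper opens to 85 mm and grips with 20 to 120 N. Pads are 22 mm wide; open, the fingers measure 114 mm over their backs; the gripper's body (76 mm by 85 mm) begins 54 mm behind the grasp point. The pads swing forward as they close: fully open they stand 13 mm farther back than shut.
Start: joints at [1.147, 0.477, 0.022, 1.555, -0.011, 1.109, -0.083], TCP at [0.21, -0.642, 0.197] pointing down, gripper open.
Joint ranges: [-2.96, 2.96], [-0.34, 2.1], [-1.41, 1.46], [0.24, 2.44], [-1.37, 4.51], [0.17, 1.92], [-2.96, 2.96]. Speed limits (rad/s): [2.39, 2.39, 3.14, 3.14, 3.14, 3.14, 3.14].

### API

Orientations are given as a rotation vector (axis times angle).
In Python, from bench import telemetry, grab_frame, calibration, order, silhouettes, r gives the robot as it stands.
- The arm moves only by the tool apply_moves, never from a script. Its argument "moves" is a list of rows, each a list of 7 numbers: the turn, a rotation vector about the tool's x, y, z scaled (see below), then the shift along the tool's x, y, z scaled (see below), then the opening, from -1 (shut) to 1 (fully open). A call has exactly 8 rows; each row shifts and turns the commanded pose from where the row before left it, along the tool's axes as they then stand; what a row does not reach is not made up. The controller multiplies each number of a shift by 1000 mm and each number of a turn by 6 degrees. A row lasts 1/12 s, in which the tool goes at most 41.7 mm and 7.16 degrees, less where a joint would pass 70% of its speed; a pose out of reach is approached as far as the arm can. A call with a number of a shift or a turn outside -1 to 1 is refused whole. A call with a gripper value outside its range is refused whole. The fingers move at their own pace and stop on an object; "grip_force" is the grip in N (left out, the last holds). Time passes only in rows, so rows that do not move let the fingers close, or fill a call up. It gives the time, the measured TCP pose, the force, the opening and the grip force at its end, in the units of the state.
- telemetry.get_obs(): the state, without advancing time (a new reading comes with each control period).
- grab_frame(name): name is "scene" or "top"; returns the picture (420x560x3 uint8, blue, green, red); there is no depth.
- calibration(name): a dict with "fx", "fy", "cx", "cy" (pixels), "world_from_camera" (4x4, takes a point from camera to world coordinates). Camera axes: x right, y down, z forward; pixel columns grow to the right and rows downward; lengths in m; the calibration is good to about 2 mm. A picture is of the moment at which its call begins. calibration takes no time and is no camera call.
- order.hand_in(): hands the job in; it is judged then, once.
Trained networks look in the newest picture that a camera, given by its name, has taken for a name from the list of things; names that differ only in an ending like _2 or _b are one class to them, and where a whole thing is asked for, a point or a joint stands for the part that bears it (a point fixed in the world has none). Each returns a list of dicts, best first, with "p" (0 to 1); they miss things now and then, are a little off and sometimes report something else, mostly with a low value. They report only what shows in the picture. A call takes as long as a camera call. They do not tell look-alikes from the thing itself.
- silhouettes(thing, camera): "mask" (420x560 bool, what is visible of it) and "extent" ([centre column, centre row, width, height] in pixels, round what is visible of it).
The state is a dict: "clock": time; "joints": joint angles; "qvel": joint speeds; "tau": joint torques, N m; "tcp_pos": TCP position; "orientation": TCP orientation; "contact_force": force on the tool from outside, world axes, zero at the start; "moment": the same for the moment, N m; "grip_width": finger opening in m; "gripper_force": force on a finger pad.
Only numpy, scipy, OpenCV 4.12 (cv2) and the standard library are available. Lean on these libraries where they do the work, as an engineer would, in place of code of your own. Each camera call takes 0.05 s, during which the arm holds its last target. There are 200 camera calls.

## Working session

There is one attempt and no reset: what is moved stays moved. The work goes in short steps, Python scripts to look and compute and a tool call to move; the robot and the scene stay as the last step left them, time stands still between calls to the robot, and variables do not carry over. Pictures are saved under pics/ and viewed, at most 14 in all, crops included, and the job is handed in when it is done.

Besides the shell and the picture viewer there is one more tool, called after "Request:" as name(argument=value, ...), one argument or row to a line, values as JSON. apply_moves: Moves the arm, as the interface text tells. Its arguments: {"type":"object","properties":{"moves":{"type":"array"},"grip_force":{"type":"number"}},"required":["moves"]}

```bash
ls; mkdir -p pics
python3 - <<'E'
from bench import telemetry, grab_frame, calibration, order, silhouettes, r
import cv2, numpy as np
o=telemetry.get_obs(); print(o)
for n in("scene","top"):
    im=grab_frame(n); cv2.imwrite(f"pics/{n}0.png",im)
    c=calibration(n); print(n,c)
E
```

```text
pics
{'clock': 0.0, 'joints': array([ 1.14686806,  0.47780533,  0.02232865,  1.55644178, -0.01149595,
        1.10929399, -0.08311508]), 'qvel': array([ 2.33071232e-03, -8.08845668e-04,  5.04760389e-04,  1.20284285e-03,
       -6.28452160e-04,  3.06509276e-04,  1.67578041e-05]), 'tau': array([ 1.73979224e-04, -5.96462703e+01,  1.60772167e+00, -2.81199324e+01,
        1.24388631e-02,  9.29618545e-03, -5.58718170e-06]), 'tcp_pos': array([ 0.20944348, -0.64100156,  0.19592614]), 'orientation': array([-3.10074891e+00, -4.93792284e-01,  6.55983196e-04]), 'contact_force': array([-0.58020014, -1.07239511,  0.22170774]), 'moment': array([ 0.01332112, -0.05036607,  0.0155856 ]), 'gripper_force': 0.0, 'grip_width': 0.08559713308171088}
scene {'fx': 415.50050395574135, 'fy': 415.50050395574135, 'cx': 283.6520474881, 'cy': 208.7350769859226, 'world_from_camera': array([[-0.67473205,  0.43439558, -0.59668848,  1.18633351],
       [ 0.73793829,  0.41190248, -0.53458715,  0.61983317],
       [ 0.01355517, -0.80102236, -0.59848094,  0.70138514],
       [ 0.        ,  0.        ,  0.        ,  1.        ]])}
top {'fx': 399.34993767478505, 'fy': 399.34993767478505, 'cx': 283.9863168858748, 'cy': 209.31200153339853, 'world_from_camera': array([[-3.70956208e-02, -9.79169404e-01,  1.99627637e-01,
         3.53803069e-01],
       [-9.99311477e-01,  3.62085195e-02, -8.09409529e-03,
         4.35200124e-02],
       [ 6.97269247e-04, -1.99790445e-01, -9.79838401e-01,
         1.04655546e+00],
       [ 0.00000000e+00,  0.00000000e+00,  0.00000000e+00,
         1.00000000e+00]])}
```

View pics/scene0.png

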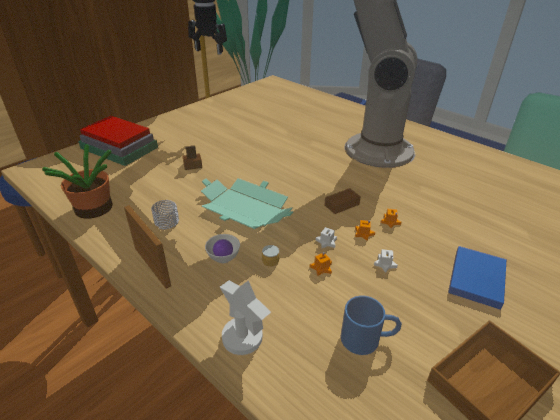

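View pics/top0.png

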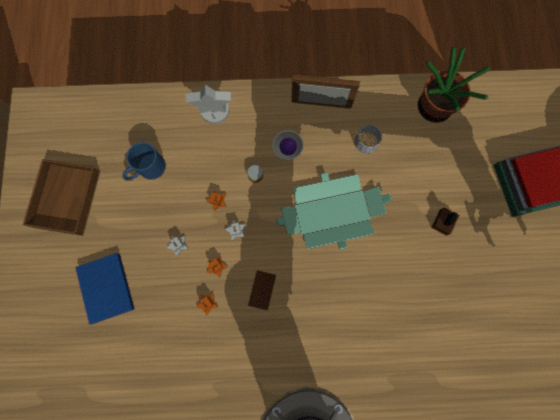

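```bash
cat > h.py <<'E'
from bench import telemetry, grab_frame, calibration, order, silhouettes, r
import cv2, numpy as np
def P(n):
    c=calibration(n); K=np.array([[c['fx'],0,c['cx']],[0,c['fy'],c['cy']],[0,0,1]])
    return K@np.linalg.inv(c['world_from_camera'])[:3]
def proj(n,X):
    p=P(n)@np.append(X,1); return p[:2]/p[2]
def plane(n,uv,z):           # pixel -> world xy at height z
    H=P(n)[:,[0,1,3]].copy(); H[:,2]+=P(n)[:,2]*z
    q=np.linalg.inv(H)@[uv[0],uv[1],1]; return q[:2]/q[2]
def tri(a,b):                # pixels in scene, top -> world
    q=cv2.triangulatePoints(P('scene'),P('top'),np.float64(a).reshape(2,1),np.float64(b).reshape(2,1))[:,0]; return q[:3]/q[3]
def rect(n,im,c,z,w=.08,s=260):  # metric crop: image up=+x, left=+y, centred at c
    H=P(n)[:,[0,1,3]].copy(); H[:,2]+=P(n)[:,2]*z
    k=w/s; M=np.array([[0,-k,c[0]+w/2],[-k,0,c[1]+w/2],[0,0,1]])
    o=cv2.warpPerspective(im,H@M,(s,s),flags=cv2.INTER_CUBIC|cv2.WARP_INVERSE_MAP)
    for i in range(1,int(round(w/.01))):
        t=int(i*.01/k); L=9 if i*2!=round(w/.01) else 16
        for p,q in(((t,0),(t,L)),((t,s-L),(t,s)),((0,t),(L,t)),((s-L,t),(s,t))): cv2.line(o,p,q,(0,0,255),1)
    return o
E
python3 - <<'E'
from h import *
S=cv2.imread('pics/scene0.png');T=cv2.imread('pics/top0.png')
for n in('scene','top'):
  for t in('light1','gauge','stand','box','tab_near','panel_near','panel_far','panel_left','panel_right','domino_case','tin'):
    for d in silhouettes(t,n)[:6 if t=='light1' else 2]:
        m=d['mask']; im=S if n=='scene' else T
        print(n,t,round(d['p'],2),np.round(d['extent'],1),im[m].mean(0).round() if t=='light1' else '', m.sum())
A=plane('top',(235,230),.034);B=plane('top',(178,244),.034);G=plane('top',(446,216),.07)
print(A,B,G)
rows=[np.hstack([rect(n,im,A,.034),rect(n,im,B,.034),rect(n,im,G,.07)]) for n,im in(('top',T),('scene',S))]
cv2.imwrite('pics/rect0.png',np.vstack(rows))
C=plane('top',(333,212),.006);print('C',C)
cv2.imwrite('pics/rectbox.png',np.hstack([rect(n,im,C,.006,.36,400) for n,im in(('top',T),('scene',S))]))
E
```

```text
scene light1 0.8 [364.9 229.8  20.3  16.1] [ 18.  90. 152.] 249
scene light1 0.66 [391.1 219.   18.5  17. ] [ 24.  92. 150.] 244
scene light1 0.65 [321.6 261.5  19.6  23.6] [ 16.  87. 148.] 301
scene light1 0.51 [325.5 237.9  23.8  18.7] [134. 140. 141.] 257
scene light1 0.5 [387.9 260.8  21.9  24.5] [138. 146. 149.] 302
scene stand 0.68 [192.9 161.8  18.3  14.2]  210
scene stand 0.23 [246.1 202.9  90.6  51.1]  2922
scene box 0.84 [246.7 203.1  88.3  50.4]  2814
scene tab_near 0.82 [258.9 192.4  53.7  25.1]  800
scene panel_near 0.98 [258.8 193.8  55.8  33.6]  746
scene panel_far 0.79 [234.8 217.   60.3  23.8]  494
scene panel_left 0.73 [245.1 202.4  93.1  52.3]  3001
scene panel_left 0.72 [280.9 217.4  22.5  15.4]  151
scene panel_right 0.74 [214.7 191.2  29.   21.3]  377
scene domino_case 0.59 [340.8 203.   38.   26.2]  602
scene domino_case 0.44 [326.8 238.3  26.6  18.3]  280
scene tin 0.85 [271.2 256.6  18.   23.1]  345
top light1 0.76 [215.1 202.2  16.4  15.6] [ 20.  67. 132.] 160
top light1 0.66 [176.8 244.2  23.5  18.1] [117. 125. 125.] 236
top light1 0.64 [216.9 268.2  24.2  
[... 368 characters left out ...]
tab_near 0.64 [337.9 237.1  69.2  28.1]  1079
top tab_near 0.21 [327.8 187.8  62.8  27.3]  1091
top panel_near 0.62 [336.6 234.2  71.   27.9]  1053
top panel_near 0.29 [287.8 144.2  29.9  26.4]  394
top panel_far 0.81 [327.6 187.7  66.2  28.5]  1136
top panel_left 0.98 [288.2 221.8  25.9  31.5]  439
top panel_left 0.44 [104.8 289.9  57.3  74.4]  2911
top panel_right 0.85 [377.2 204.9  24.5  28.5]  474
top domino_case 0.58 [260.4 291.4  23.3  37.4]  729
top domino_case 0.51 [105.3 290.6  62.4  71.1]  2905
top tin 0.65 [256.4 174.4  16.   22.3]  245
top tin 0.53 [336.4 233.1  69.1  24.5]  1087
[0.51070872 0.16250055] [0.48011741 0.30774609] [ 0.52089706 -0.36671603]
C [ 0.55370987 -0.09488825]
```

View pics/rect0.png

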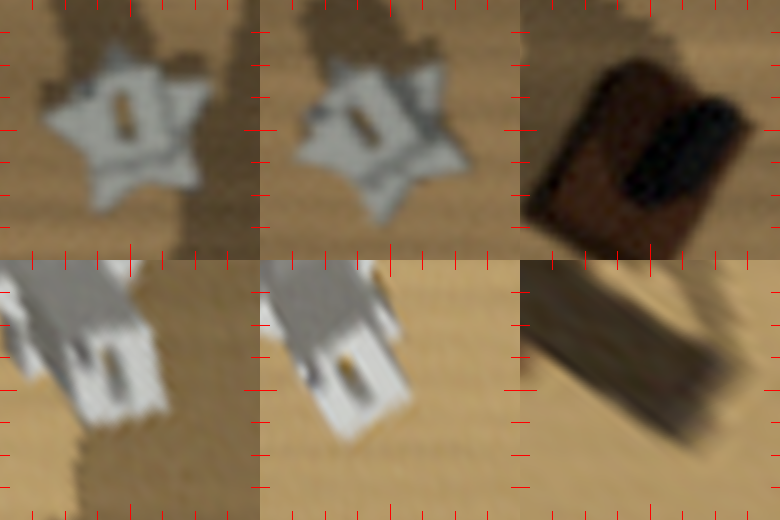

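View pics/rectbox.png

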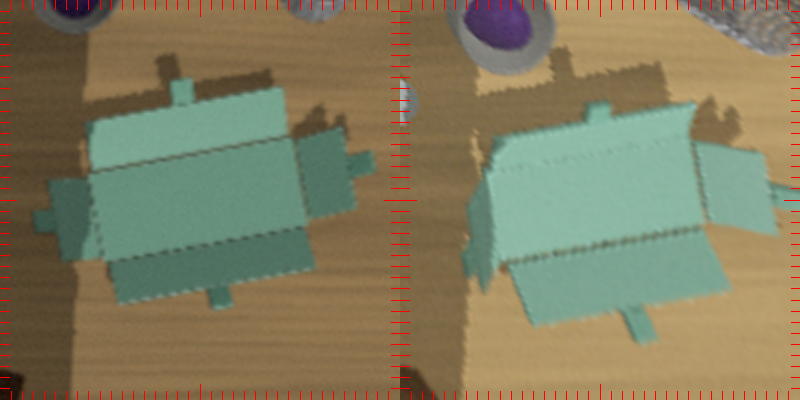

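Request:
apply_moves(
  moves=[
    [0,0,0,0.0226,-0.028,0,1],
    [0,0,0,0.0226,-0.028,0,1],
    [0,0,0,0.0226,-0.028,0,1],
    [0,0,0,0.0226,-0.028,0,1],
    [0,0,0,0.0226,-0.028,0,1],
    [0,0,0,0.0226,-0.028,0,1],
    [0,0,0,0.0226,-0.028,0,1],
    [0,0,0,0.0226,-0.028,0,1],
  ],
  grip_force=20,
)

```text
clock: 1.87
tcp_pos: [0.3123, -0.371, 0.1972]
orientation: [3.102, 0.494, 0.0]
contact_force: [0.2, 1.1, 0.2]
grip_width: 0.0856
gripper_force: 0.0
```

Run:
```python
from h import *
S=cv2.imread('pics/scene0.png');T=cv2.imread('pics/top0.png')
C=np.array([0.55370987,-0.09488825]); k=.36/400
w=lambda p:(C[0]+.18-k*p[1],C[1]+.18-k*p[0],.006)
for nm,t,s in(('near',(220,297),(238,325)),('far',(182,92),(197,112)),('left',(44,221),(65,263)),('right',(362,163),(385,194)),
  ('hn0',(107,262),(110,262)),('hn1',(307,225),(307,228))):
    a,b=proj('scene',np.array(w(s))),proj('top',np.array(w(t)));X=tri(a,b);e=[np.linalg.norm(proj(n,X)-q) for n,q in(('scene',a),('top',b))]
    print(nm,X.round(4),np.round(e,1))
# gauge zoom: contrast stretched
f=lambda im,x,y,h:cv2.resize(np.clip(im[y-h:y+h,x-h:x+h].astype(float)*2.5,0,255).astype(np.uint8),(390,390),interpolation=cv2.INTER_CUBIC)
cv2.imwrite('pics/gz.png',np.hstack([f(T,446,220,20),f(S,192,157,20)]))
```

```text
near [ 0.4633 -0.1087  0.0261] [0.5 0.6]
far [ 0.6459 -0.0763  0.022 ] [0.2 0.2]
left [0.5275 0.0484 0.0351] [1.3 1.4]
right [ 0.5807 -0.2332  0.0295] [0.5 0.6]
hn0 [ 0.4985 -0.012   0.007 ] [0.4 0.4]
hn1 [ 0.5303 -0.1901  0.0076] [0.3 0.3]
```

View pics/gz.png

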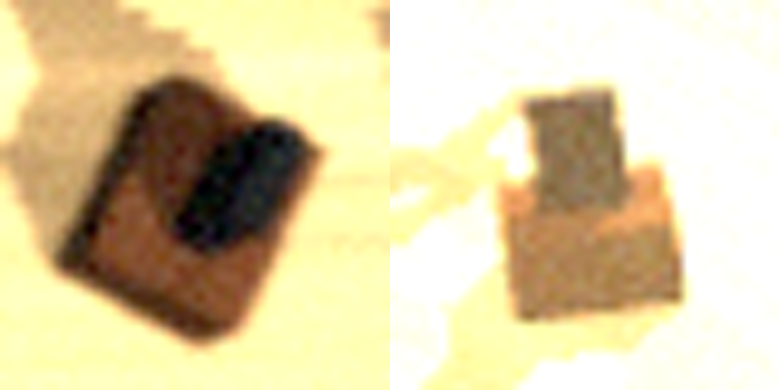

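Request:
apply_moves(
  moves=[
    [0,0,0,0.0226,-0.028,0,1],
    [0,0,0,0.0226,-0.028,0,1],
    [0,0,0,0.0226,-0.028,0,1],
    [0,0,0,0.0226,-0.028,0,1],
    [0,0,0,0.0226,-0.028,0,1],
    [0,0,0,0.0226,-0.028,0,1],
    [0,0,0,0.0226,-0.028,0,1],
    [0,0,0,0.0226,-0.028,0,1],
  ],
)

```text
clock: 2.53
tcp_pos: [0.4147, -0.1019, 0.1973]
orientation: [3.102, 0.494, 0.002]
contact_force: [0.4, -0.6, 0.4]
grip_width: 0.0854
gripper_force: 0.0
```

Request:
apply_moves(
  moves=[
    [0,0,0,0.0226,-0.028,0,1],
    [0,0,0,0.0226,-0.028,0,1],
    [0,0,0,0.0226,-0.028,0,1],
    [0,0,0,0.0226,-0.028,0,1],
    [0,0,0,0.0226,-0.028,0,1],
    [0,0,0,0.0226,-0.028,0.0,0.4],
    [0,0,0,0.0226,-0.028,0.0,0.4],
    [0,0,0,0.0226,-0.028,0.0,0.4],
  ],
)

```text
clock: 3.2
tcp_pos: [0.5171, 0.1672, 0.1971]
orientation: [3.102, 0.493, 0.001]
contact_force: [0.9, 0.1, 0.1]
grip_width: 0.06
gripper_force: 0.0
```

Request:
apply_moves(
  moves=[
    [0,0,0,0,0,0.025,0.4],
    [0,0,0,0,0,0.025,0.4],
    [0,0,0,0,0,0.025,0.4],
    [0,0,0,0,0,0.025,0.4],
    [0,0,0,0,0,0.025,0.4],
    [0,0,0,0,0,0,0.4],
    [0,0,0,0,0,0,0.4],
    [0,0,0,0,0,0,0.4],
  ],
)

```text
clock: 3.87
tcp_pos: [0.5174, 0.1661, 0.0732]
orientation: [-3.102, -0.494, -0.003]
contact_force: [0.6, -0.3, 0.2]
grip_width: 0.0597
gripper_force: 0.0
```

Run:
```python
from h import *
o=telemetry.get_obs();print(o['clock'],o['tcp_pos'],o['orientation'],o['grip_width'])
print('gauge top',tri((190.3,146.9),(453.6,217.4)))
for nm,t,s in(('A',(125,117),(115,115)),('B',(105,127),(94,120))):
    C=np.array([[.51070872,.16250055],[.48011741,.30774609]][nm=='B']);k=.08/260
    w=lambda p:np.array((C[0]+.04-k*p[1],C[1]+.04-k*p[0],.034))
    print(nm,tri(proj('scene',w(s)),proj('top',w(t))))
S=grab_frame('scene');T=grab_frame('top')
f=lambda im,x,y,a,b:cv2.resize(im[y-b:y+b,x-a:x+a],(400,400),interpolation=cv2.INTER_CUBIC)
cv2.imwrite('pics/a1.png',np.hstack([f(T,225,240,70,70),f(S,345,230,70,70)]))
```

```text
3.8667 [0.51741884 0.16606575 0.07320906] [-3.10212327e+00 -4.93802501e-01 -2.52575603e-03] 0.05972029053032079
gauge top [ 0.51576251 -0.38515722  0.06649126]
A [0.51432023 0.16516655 0.03239319]
B [0.48092509 0.31696005 0.03127111]
```

View pics/a1.png

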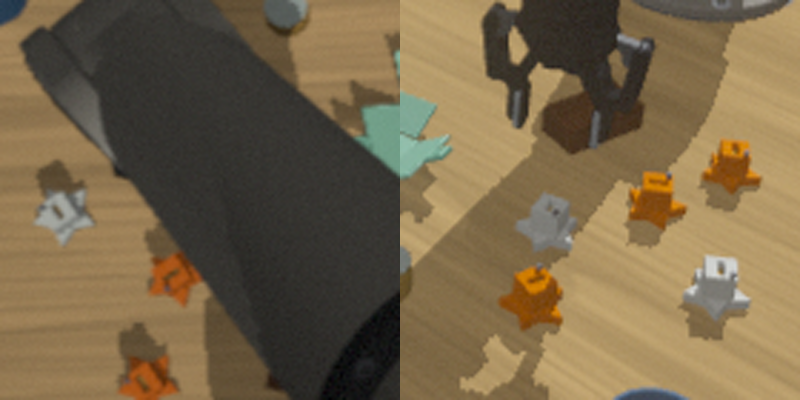

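Run:
```python
from h import *
for z in(.073,.08,.09,.1): 
  p=proj('scene',np.array([.5174,.1661,z]));print(z,p,(p-[275,160])*2.857+[400,0])
p=proj('scene',np.array([.5143,.1652,.034]));print((p-[275,160])*2.857+[400,0])
```

```text
0.073 [327.74454064 219.29831179] [550.6911526  169.41527677]
0.08 [327.96567979 217.04343694] [551.32294715 162.97309934]
0.09 [328.28478274 213.78966103] [552.2346243  153.67706157]
0.1 [328.60769906 210.49700175] [553.1571962 144.269934 ]
[548.61451594 202.25912077]
```

Request:
apply_moves(
  moves=[
    [0,0,0,-0.003,0,0.01,0.4],
    [0,0,0,0,0,0.01,0.4],
    [0,0,0,0,0,0.01,0.4],
    [0,0,0,0,0,0,0.4],
    [0,0,0,0,0,0,0.4],
    [0,0,0,0,0,0,0.4],
    [0,0,0,0,0,0,0.4],
    [0,0,0,0,0,0,0.4],
  ],
)

```text
clock: 4.63
tcp_pos: [0.514, 0.1649, 0.0422]
orientation: [-3.102, -0.494, -0.001]
contact_force: [-0.9, 1.2, 0.5]
grip_width: 0.0599
gripper_force: 0.0
```

Run:
```python
from h import *
S=grab_frame('scene')
cv2.imwrite('pics/a2.png',cv2.resize(S[150:270,270:410],(700,600),interpolation=cv2.INTER_CUBIC))
for d in(-.03,.03):
  p=proj('scene',np.array([.5145+.31*d,.166-.95*d,.043]));print((p-[270,150])*5)
```

```text
[344.74320848 407.47965539]
[231.28520247 374.82558803]
```

View pics/a2.png

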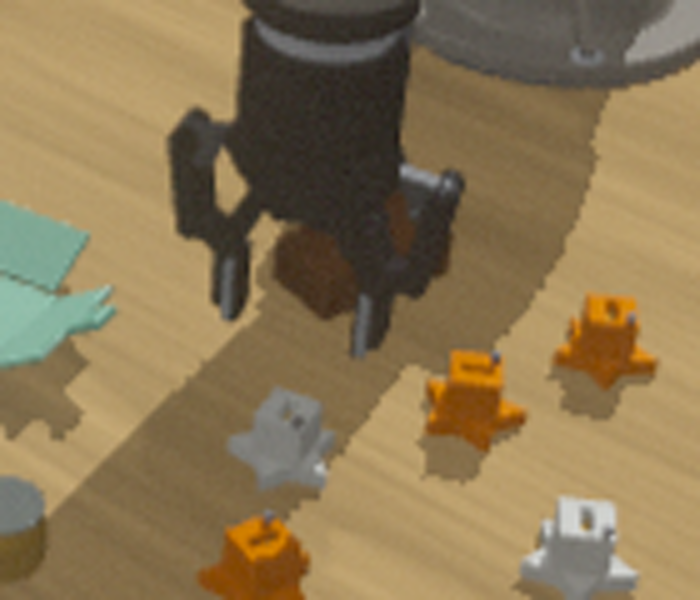

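Run:
```python
from h import *
for z in(.19,.21,.23,.25): print(z,proj('scene',np.array([.2094,-.641,z])),proj('top',np.array([.2094,-.641,z])))
print(proj('scene',np.zeros(3)),proj('top',np.zeros(3)),proj('scene',np.array([0,0,.05])))
print(telemetry.get_obs()['orientation'], r, [a for a in dir(r) if a[0]!='_'])
```

```text
0.19 [209.70203641  66.75686461] [621.08879039 350.13244431]
0.21 [209.20397548  61.36953942] [629.39072923 351.59388993]
0.23 [208.69816751  55.89841761] [638.11154007 353.12907239]
0.25 [208.18443033  50.34152876] [647.28374445 354.74371666]
[378.64276383 149.26501866] [307.35117838 440.91219268] [380.82888489 136.37490783]
[-3.10238394e+00 -4.93938660e-01 -1.08952926e-03] <Robot object at 0x7f7ae4163b60> ['Unreachable', 'grip_depth']
```

Request:
apply_moves(
  moves=[
    [0,0,0,0,0,0.01,0.4],
    [0,0,0,0,0,0.01,0.4],
    [0,0,0,0,0,0.01,0.4],
    [0,0,0,0,0,0,0.4],
    [0,0,0,0,0,0,0.4],
    [0,0,0,0,0,0,0.0],
    [0,0,0,0,0,0,0.0],
    [0,0,0,0,0,0,0.0],
  ],
)

```text
clock: 5.35
tcp_pos: [0.514, 0.1648, 0.0123]
orientation: [-3.102, -0.494, -0.001]
contact_force: [0.2, -0.6, -0.8]
grip_width: 0.0426
gripper_force: 0.0
```

Run:
```python
from h import *
S=grab_frame('scene')
cv2.imwrite('pics/a3.png',cv2.resize(S[150:270,270:410],(700,600),interpolation=cv2.INTER_CUBIC))
```

```text
(no output)
```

View pics/a3.png

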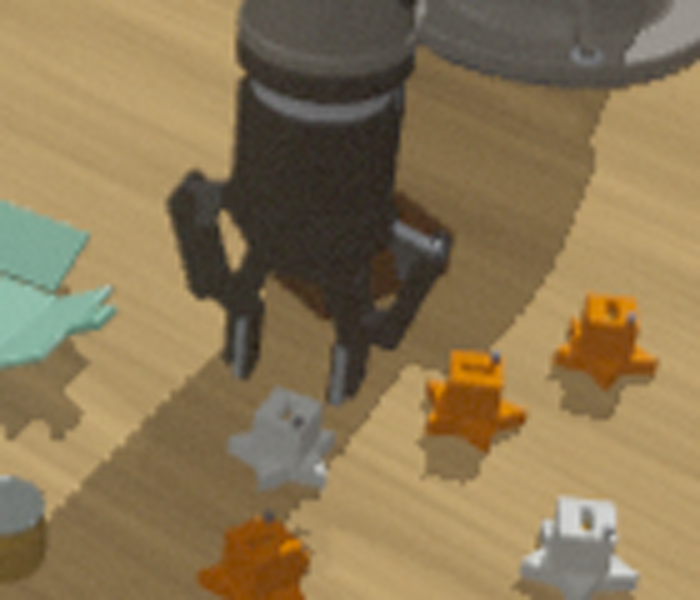

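Request:
apply_moves(
  moves=[
    [0,0,0,0,0,0,-0.3],
    [0,0,0,0,0,0,-0.3],
    [0,0,0,0,0,0,-0.3],
    [0,0,0,0,0,0,-0.6],
    [0,0,0,0,0,0,-0.6],
    [0,0,0,0,0,0,-0.6],
    [0,0,0,0,0,0,-0.6],
    [0,0,0,0,0,0,-0.6],
  ],
)

```text
clock: 6.07
tcp_pos: [0.5137, 0.1646, 0.0119]
orientation: [3.102, 0.494, -0.0]
contact_force: [-0.2, 0.0, 0.2]
grip_width: 0.0171
gripper_force: 0.0
```

Run:
```python
from h import *
S=grab_frame('scene');T=grab_frame('top')
cv2.imwrite('pics/a4.png',np.hstack([cv2.resize(S[150:270,270:410],(400,343),interpolation=cv2.INTER_CUBIC),cv2.resize(T[150:270,150:290],(400,343),interpolation=cv2.INTER_CUBIC)]))
print(telemetry.get_obs())
```

```text
{'clock': 6.1667, 'joints': array([-0.06723871,  0.55074676, -0.45367816,  1.99486494,  0.37477487,
        0.67719577, -2.0135094 ]), 'qvel': array([ 0.00145618, -0.00025972, -0.00129108,  0.00061451, -0.00029674,
        0.00064508,  0.00166901]), 'tau': array([ 1.60450494e-03, -5.21744084e+01, -5.25999829e+00, -1.83359081e+01,
        8.61868582e-03,  1.16581370e-03,  1.52688870e-05]), 'tcp_pos': array([0.51367762, 0.16463862, 0.01188397]), 'orientation': array([ 3.10248693e+00,  4.93986441e-01, -2.08547607e-05]), 'contact_force': array([-0.00267408, -0.4981451 ,  0.16865155]), 'moment': array([ 0.0152011 ,  0.0476206 , -0.02122879]), 'gripper_force': 0.0, 'grip_width': 0.016987879597595706}
```

View pics/a4.png

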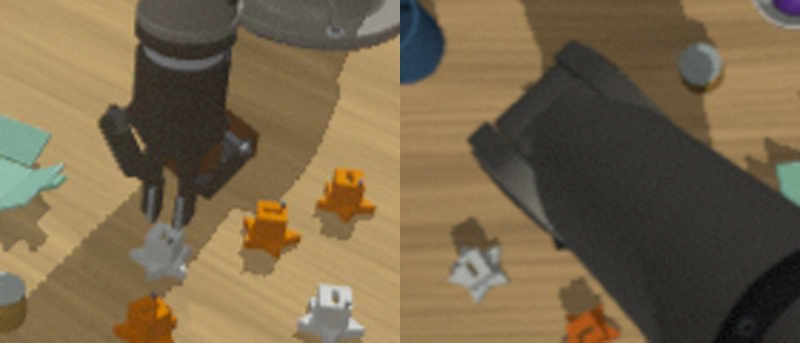

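Request:
apply_moves(
  moves=[
    [0,0,0,0,0,0,0.1],
    [0,0,0,0,0,0,0.1],
    [0,0,0,0,0,0,0.1],
    [0,0,0,0,0,0,0.1],
    [0,0,0,0,0,0.004,0.1],
    [0,0,0,0,0,0.004,0.1],
    [0,0,0,0,0,0,0.1],
    [0,0,0,0,0,0,0.1],
  ],
)

```text
clock: 6.83
tcp_pos: [0.5133, 0.1645, 0.0034]
orientation: [3.102, 0.494, -0.001]
contact_force: [0.9, -0.0, 0.1]
grip_width: 0.0472
gripper_force: 0.0
```

Request:
apply_moves(
  moves=[
    [0,0,0,0,0,0.002,0.1],
    [0,0,0,0,0,0.002,0.1],
    [0,0,0,0,0,0.002,0.1],
    [0,0,0,0,0,0.0,0.1],
    [0,0,0,0,0,0,0.1],
    [0,0,0,0,0,0,0.1],
    [0,0,0,0,0,0,0.1],
    [0,0,0,0,0,0,0.1],
  ],
)

```text
clock: 7.5
tcp_pos: [0.5138, 0.1647, -0.002]
orientation: [-3.103, -0.494, -0.0]
contact_force: [0.8, -0.9, -0.7]
grip_width: 0.0473
gripper_force: 0.0
```

Request:
apply_moves(
  moves=[
    [0,0,0,0,0,0.002,0.1],
    [0,0,0,0,0,0.0,0.1],
    [0,0,0,0,0,0.002,0.1],
    [0,0,0,0,0,0.0,0.1],
    [0,0,0,0,0,0,0.1],
    [0,0,0,0,0,0,0.1],
    [0,0,0,0,0,0,0.1],
    [0,0,0,0,0,0,0.1],
  ],
)

```text
clock: 8.17
tcp_pos: [0.5137, 0.1647, -0.0061]
orientation: [3.102, 0.494, 0.0]
contact_force: [-0.4, -0.9, -0.1]
grip_width: 0.0468
gripper_force: 0.0
```

Request:
apply_moves(
  moves=[
    [0,0,0,0,0,0.002,0.1],
    [0,0,0,0,0,0.0,0.1],
    [0,0,0,0,0,0.002,0.1],
    [0,0,0,0,0,0.0,0.1],
    [0,0,0,0,0,0,0.1],
    [0,0,0,0,0,0,0.1],
    [0,0,0,0,0,0,0.1],
    [0,0,0,0,0,0,0.1],
  ],
)

```text
clock: 8.83
tcp_pos: [0.5138, 0.1647, -0.0101]
orientation: [3.103, 0.494, 0.0]
contact_force: [-0.9, -0.1, 0.0]
grip_width: 0.047
gripper_force: 0.0
```

Request:
apply_moves(
  moves=[
    [0,0,0,0,0,0.002,0.1],
    [0,0,0,0,0,0.0,0.1],
    [0,0,0,0,0,0.002,0.1],
    [0,0,0,0,0,0.0,0.1],
    [0,0,0,0,0,0,-0.6],
    [0,0,0,0,0,0,-0.6],
    [0,0,0,0,0,0,-0.6],
    [0,0,0,0,0,0,-0.6],
  ],
)

```text
clock: 9.5
tcp_pos: [0.5137, 0.1647, -0.014]
orientation: [-3.102, -0.494, -0.0]
contact_force: [0.7, -0.0, 1.4]
grip_width: 0.0263
gripper_force: 19.7
```

Run:
```python
from h import *
S=grab_frame('scene')
cv2.imwrite('pics/a5.png',cv2.resize(S[150:270,270:410],(700,600),interpolation=cv2.INTER_CUBIC))
o=telemetry.get_obs();print(o['tcp_pos'],o['grip_width'],o['gripper_force'],o['contact_force'])
```

```text
[ 0.51368353  0.1647044  -0.01401081] 0.02620351753603068 19.737251449623727 [ 0.10422398 -0.0377514   1.36834773]
```

View pics/a5.png

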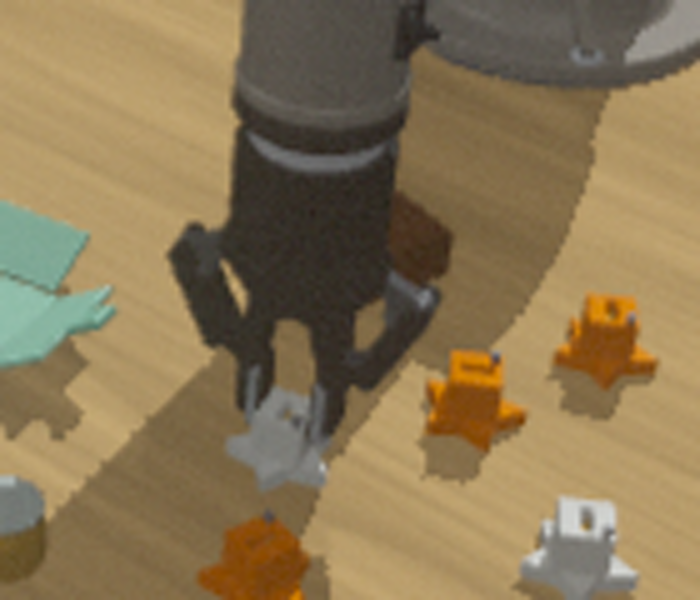

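Request:
apply_moves(
  moves=[
    [0,0,0,0,0,0,-0.1],
    [0,0,0,0,0,0.0,-0.1],
    [0,0,0,0,0,0.0,-0.1],
    [0,0,0,0,0,0.003,-0.1],
    [0,0,0,0,0,0.002,-0.1],
    [0,0,0,0,0,0.002,-0.1],
    [0,0,0,0,0,0,-0.1],
    [0,0,0,0,0,0,-0.1],
  ],
)

```text
clock: 10.22
tcp_pos: [0.5135, 0.1646, -0.0213]
orientation: [3.102, 0.494, -0.001]
contact_force: [0.2, 0.2, -0.4]
grip_width: 0.0387
gripper_force: 0.0
```

Request:
apply_moves(
  moves=[
    [0,0,0,0,0,0,-1],
    [0,0,0,0,0,0.0,-1],
    [0,0,0,0,0,0.0,-1],
    [0,0,0,0,0,0.0,-1],
    [0,0,0,0,0,0.0,-1],
    [0,0,0,0,0,0.0,-1],
    [0,0,0,0,0,0,-1],
    [0,0,0,0,0,0,-1],
  ],
  grip_force=40,
)

```text
clock: 10.88
tcp_pos: [0.5138, 0.1647, -0.0209]
orientation: [-3.102, -0.494, -0.0]
contact_force: [-0.5, -0.2, 3.6]
grip_width: 0.0257
gripper_force: 45.1
```

Request:
apply_moves(
  moves=[
    [0,0,0,0,0,-0.01,-1],
    [0,0,0,0,0,-0.02,-1],
    [0,0,0.45,0,0,-0.02,-1],
    [0,0,0.45,0,0,-0.02,-1],
    [0,0,0.45,0,0,0,-1],
    [0,0,0,0,0.02,0,-1],
    [0,0,0,0,0.02,0,-1],
    [0,0,0,0,0.02,0,-1],
  ],
)

```text
clock: 11.55
tcp_pos: [0.5238, 0.105, 0.0493]
orientation: [3.129, 0.276, -0.0]
contact_force: [0.7, -0.5, -2.5]
grip_width: 0.0256
gripper_force: 44.9
```

Request:
apply_moves(
  moves=[
    [0,0,0,-0.001,0.025,0,-1],
    [0,0,0,-0.001,0.025,0,-1],
    [0,0,0,-0.001,0.025,0,-1],
    [0,0,0,-0.001,0.025,0,-1],
    [0,0,0,-0.001,0.025,0,-1],
    [0,0,0,0,0.025,0,-1],
    [0,0,0,0,0.012,0,-1],
    [0,0,0,0,0,0,-1],
  ],
)

```text
clock: 12.22
tcp_pos: [0.5472, -0.0587, 0.0489]
orientation: [3.129, 0.265, -0.001]
contact_force: [0.6, -0.0, -1.1]
grip_width: 0.0257
gripper_force: 44.9
```

Run:
```python
from h import *
S=grab_frame('scene')
cv2.imwrite('pics/a6.png',cv2.resize(S[130:270,190:350],(640,560),interpolation=cv2.INTER_CUBIC))
o=telemetry.get_obs();print(o['tcp_pos'],o['orientation'],o['grip_width'],o['gripper_force'],o['contact_force'])
p=proj('scene',np.array([.547,-.0546,.006]));print((p-[190,130])*4)
```

```text
[ 0.54707605 -0.05592527  0.04891693] [ 3.13003389e+00  2.69179797e-01 -5.13857902e-04] 0.025718849631057746 44.85921769402921 [-1.00739464  0.87793682 -1.07578636]
[265.92621417 317.08518296]
```

View pics/a6.png

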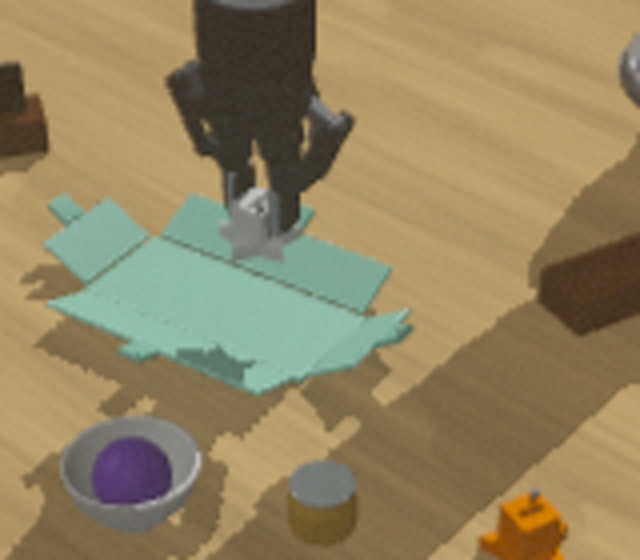

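Request:
apply_moves(
  moves=[
    [0,0,0,0,0,0.015,-1],
    [0,0,0,0,0,0.015,-1],
    [0,0,0,0,0,0.015,-1],
    [0,0,0,0,0,0.01,-1],
    [0,0,0,0,0,0.005,-1],
    [0,0,0,0,0,0.002,-1],
    [0,0,0,0,0,0,-1],
    [0,0,0,0,0,0,-1],
  ],
)

```text
clock: 12.93
tcp_pos: [0.5478, -0.0544, -0.0126]
orientation: [-3.13, -0.274, -0.001]
contact_force: [0.0, -0.1, -0.7]
grip_width: 0.0255
gripper_force: 44.9
```

Run:
```python
from h import *
o=telemetry.get_obs();print(o['joints'],o['tcp_pos'],o['contact_force'])
```

```text
[ 0.27785952  0.59141803 -0.37293638  1.98173954  0.35192457  0.62986936
 -1.7203703 ] [ 0.54776447 -0.05440425 -0.01255687] [ 0.02135233 -0.07177061 -0.72462744]
```

Request:
apply_moves(
  moves=[
    [0,0,0,0,0,0.001,-1],
    [0,0,0,0,0,0.001,-1],
    [0,0,0,0,0,0,-1],
    [0,0,0,0,0,0,0.1],
    [0,0,0,0,0,0,0.1],
    [0,0,0,0,0,0,0.1],
    [0,0,0,0,0,0,0.1],
    [0,0,0,0,0,-0.008,0.1],
  ],
  grip_force=20,
)

```text
clock: 13.6
tcp_pos: [0.5463, -0.0548, -0.0079]
orientation: [-3.129, -0.274, 0.003]
contact_force: [-1.1, 0.5, 0.7]
grip_width: 0.047
gripper_force: 0.0
```

Request:
apply_moves(
  moves=[
    [0,0,-1,0,0,0,0.1],
    [0,0,-1,0,0,0,0.1],
    [0,0,-1,0,0,0,0.1],
    [0,0,-1,0,0,0,0.1],
    [0,0,-1,0,0,0,0.1],
    [0,0,-1,0,0,0,0.1],
    [0,0,-1,0,0,0,0.1],
    [0,0,-1,0,0,0,0.1],
  ],
)

```text
clock: 14.27
tcp_pos: [0.5476, -0.055, -0.0064]
orientation: [2.743, 1.529, 0.001]
contact_force: [-0.2, 0.1, -0.0]
grip_width: 0.0466
gripper_force: 0.0
```

Request:
apply_moves(
  moves=[
    [0,0,-1,0,0,0,0.1],
    [0,0,-1,0,0,0,0.1],
    [0,0,-1,0,0,0,0.1],
    [0,0,-1,0,0,0,0.1],
    [0,0,-1,0,0,0,0.1],
    [0,0,-1,0,0,0,0.1],
    [0,0,-1,0,0,0,0.1],
    [0,0,0,0,0,0,0.1],
  ],
)

```text
clock: 14.93
tcp_pos: [0.5474, -0.0553, -0.0067]
orientation: [2.016, 2.409, 0.0]
contact_force: [0.1, -0.1, 0.5]
grip_width: 0.0467
gripper_force: 0.0
```

Request:
apply_moves(
  moves=[
    [0,0,0,0,0,0.005,0.1],
    [0,0,0,0,0,0,0.1],
    [0,0,0,0,0,0,-1],
    [0,0,0,0,0,0,-1],
    [0,0,0,0,0,0,-1],
    [0,0,0,0,0,0,-1],
    [0,0,0,0,0,0,-1],
    [0,0,0,0,0,0,-1],
  ],
)

```text
clock: 15.6
tcp_pos: [0.5476, -0.0547, -0.0118]
orientation: [2.019, 2.406, 0.001]
contact_force: [-0.3, 0.1, 2.7]
grip_width: 0.0252
gripper_force: 21.8
```

Request:
apply_moves(
  moves=[
    [0,0,0,0,0,0,0.2],
    [0,0,0,0,0,0,0.2],
    [0,0,0,0,0,0,0.2],
    [0,0,0,0,0,-0.01,0.2],
    [0,0,0,0,0,-0.02,0.2],
    [0,0,1,0,0,-0.02,0.2],
    [0,0,1,0,0,-0.02,0.2],
    [0,0,1,0,0,0,0.4],
  ],
)

```text
clock: 16.27
tcp_pos: [0.5498, -0.0544, 0.0621]
orientation: [2.373, 2.053, 0.007]
contact_force: [0.7, 0.3, 0.0]
grip_width: 0.0597
gripper_force: 0.0
```

Request:
apply_moves(
  moves=[
    [0,0,1,0,0,0,0.4],
    [0,0,1,0,0,0,0.4],
    [0,0,1,0,0,0,0.4],
    [0,0,1,0,0,0,0.4],
    [0,0,1,0,0,0,0.4],
    [0,0,1,0,0,0,0.4],
    [0,0,1,0,0,0,0.4],
    [0,0,1,0,0,0,0.4],
  ],
)

```text
clock: 16.93
tcp_pos: [0.5473, -0.0546, 0.0586]
orientation: [-3.007, -0.911, -0.001]
contact_force: [0.1, -0.4, 0.5]
grip_width: 0.0601
gripper_force: 0.0
```

Request:
apply_moves(
  moves=[
    [0,0,0,0.0127,-0.0288,0,0.4],
    [0,0,0,0.0127,-0.0288,0,0.4],
    [0,0,0,0.0127,-0.0288,0,0.4],
    [0,0,0,0.0127,-0.0288,0,0.4],
    [0,0,0,0.0127,-0.0288,0,0.4],
    [0,0,0,0.0127,-0.0288,0,0.4],
    [0,0,0,0.0127,-0.0288,0,0.4],
    [0,0,0,0.0127,-0.0288,0,0.4],
  ],
)

```text
clock: 17.6
tcp_pos: [0.5022, 0.1945, 0.0586]
orientation: [-3.004, -0.918, -0.001]
contact_force: [-0.3, 0.2, 0.8]
grip_width: 0.0596
gripper_force: 0.0
```

Request:
apply_moves(
  moves=[
    [0,0,0,0.0127,-0.0288,0,0.4],
    [0,0,0,0.0127,-0.0288,0,0.4],
    [0,0,0,0.0127,-0.0288,0,0.4],
    [0,0,0,0.0127,-0.0288,0,0.4],
    [0,0,0,0,0,0,0.4],
    [0,0,0,0,0,0,0.4],
    [0,0,0,0,0,0,0.4],
    [0,0,0,0,0,0,0.4],
  ],
)

```text
clock: 18.27
tcp_pos: [0.4809, 0.3151, 0.0579]
orientation: [3.004, 0.915, -0.001]
contact_force: [0.6, -0.4, -0.1]
grip_width: 0.0599
gripper_force: 0.0
```

Run:
```python
from h import *
T0=cv2.imread('pics/top0.png');S0=cv2.imread('pics/scene0.png');S=grab_frame('scene');T=grab_frame('top')
o=telemetry.get_obs();print(o['joints'],o['tcp_pos'],o['orientation'])
cv2.imwrite('pics/a7.png',np.hstack([cv2.resize(S[130:290,180:420],(480,320)),cv2.resize(T[130:290,240:400],(320,320))]))
```

```text
[-0.23234109  0.55512481 -0.59726431  1.88170126  0.41410155  0.83076865
 -2.02450039] [0.48104006 0.31518634 0.0578926 ] [ 3.00450551e+00  9.14658093e-01 -3.15279075e-04]
```

View pics/a7.png

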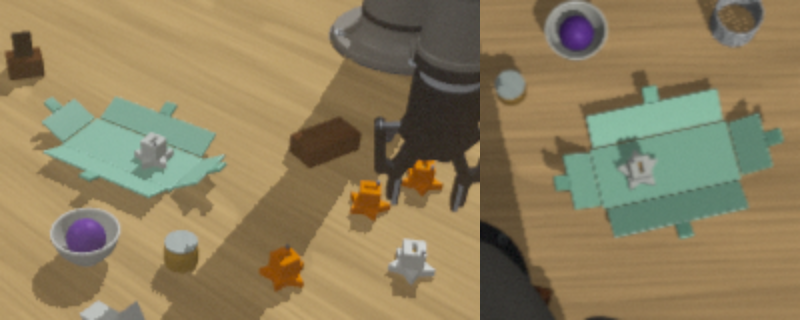

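Request:
apply_moves(
  moves=[
    [0,0,0,0.001,-0.0015,0.02,0.4],
    [0,0,0,0,0,0.02,0.4],
    [0,0,0,0,0,0.02,0.4],
    [0,0,0,0,0,0.01,0.4],
    [0,0,0,0,0,0.006,0.2],
    [0,0,0,0,0,0.003,0.2],
    [0,0,0,0,0,0,0.0],
    [0,0,0,0,0,0,0],
  ],
)

```text
clock: 19.03
tcp_pos: [0.481, 0.3191, -0.0203]
orientation: [-3.004, -0.918, -0.002]
contact_force: [0.6, -0.0, -0.1]
grip_width: 0.043
gripper_force: 0.0
```

Request:
apply_moves(
  moves=[
    [0,0,0,0,0,0,-1],
    [0,0,0,0,0,0,-1],
    [0,0,0,0,0,0,-1],
    [0,0,0,0,0,0,-1],
    [0,0,0,0,0,0,-1],
    [0,0,0,0,0,0,-1],
    [0,0,0,0,0,0,-1],
    [0,0,0,0,0,0,-1],
  ],
  grip_force=40,
)

```text
clock: 19.7
tcp_pos: [0.4813, 0.3192, -0.02]
orientation: [-3.004, -0.918, -0.003]
contact_force: [-0.7, -1.2, 6.2]
grip_width: 0.0252
gripper_force: 41.3
```

Request:
apply_moves(
  moves=[
    [0,0,0,0,0,-0.01,-1],
    [0,0,0,0,0,-0.02,-1],
    [0,0,1,0,0,-0.02,-1],
    [0,0,1,0,0,-0.02,-1],
    [0,0,1,0,0,-0.01,-1],
    [0,0,1,0,0,0,-1],
    [0,0,0,0,0.03,0,-1],
    [0,0,0,0,0.033,0,-1],
  ],
)

```text
clock: 20.37
tcp_pos: [0.4904, 0.2593, 0.0601]
orientation: [-3.127, -0.281, -0.002]
contact_force: [0.1, -0.5, -0.7]
grip_width: 0.0254
gripper_force: 40.3
```

Request:
apply_moves(
  moves=[
    [0,0,0,0,0.033,0,-1],
    [0,0,0,0,0.033,0,-1],
    [0,0,0,0,0.033,0,-1],
    [0,0,0,0,0.033,0,-1],
    [0,0,0,0,0.033,0,-1],
    [0,0,0,0,0.033,0,-1],
    [0,0,0,0,0.033,0,-1],
    [0,0,0,0,0.033,0,-1],
  ],
)

```text
clock: 21.03
tcp_pos: [0.5368, -0.0049, 0.0594]
orientation: [-3.129, -0.274, 0.0]
contact_force: [-0.0, -0.3, -1.8]
grip_width: 0.0254
gripper_force: 40.3
```

Request:
apply_moves(
  moves=[
    [0,0,0,0,0.033,0,-1],
    [0,0,0,0,0.033,0,-1],
    [0,0,0,0,0.033,0,-1],
    [0,0,0,0,0.033,0,-1],
    [0,0,0,0,0,0,-1],
    [0,0,0,0,0,0,-1],
    [0,0,0,0,0,0,-1],
    [0,0,0,0,0,0,-1],
  ],
)

```text
clock: 21.7
tcp_pos: [0.5599, -0.1315, 0.0591]
orientation: [-3.128, -0.277, 0.0]
contact_force: [0.4, 0.3, -1.6]
grip_width: 0.0254
gripper_force: 40.3
```

Request:
apply_moves(
  moves=[
    [0,0,0,0.001,0.001,0.02,-1],
    [0,0,0,0,0,0.02,-1],
    [0,0,0,0,0,0.02,-1],
    [0,0,0,0,0,0.008,-1],
    [0,0,0,0,0,0.003,-1],
    [0,0,0,0,0,0.0015,-1],
    [0,0,0,0,0,0.001,-1],
    [0,0,0,0,0,0,-1],
  ],
)

```text
clock: 22.37
tcp_pos: [0.562, -0.134, -0.0137]
orientation: [3.129, 0.274, 0.002]
contact_force: [-0.0, -0.9, -1.5]
grip_width: 0.0254
gripper_force: 40.3
```

Request:
apply_moves(
  moves=[
    [0,0,0,0,0,0,-1],
    [0,0,0,0,0,0,-1],
    [0,0,0,0,0,0,0.1],
    [0,0,0,0,0,0,0.1],
    [0,0,0,0,0,0,0.1],
    [0,0,0,0,0,0,0.1],
    [0,0,0,0,0,-0.008,0.1],
    [0,0,-1,0,0,0,0.1],
  ],
  grip_force=20,
)

```text
clock: 23.03
tcp_pos: [0.5621, -0.134, -0.0052]
orientation: [3.11, 0.437, 0.002]
contact_force: [-0.7, -0.7, 0.1]
grip_width: 0.047
gripper_force: 0.0
```

Request:
apply_moves(
  moves=[
    [0,0,-1,0,0,0,0.1],
    [0,0,-1,0,0,0,0.1],
    [0,0,-1,0,0,0,0.1],
    [0,0,-1,0,0,0,0.1],
    [0,0,-1,0,0,0,0.1],
    [0,0,-1,0,0,0,0.1],
    [0,0,-1,0,0,0,0.1],
    [0,0,-1,0,0,0,0.1],
  ],
)

```text
clock: 23.7
tcp_pos: [0.5614, -0.1344, -0.0059]
orientation: [2.66, 1.671, 0.0]
contact_force: [-0.9, -0.9, 0.3]
grip_width: 0.0468
gripper_force: 0.0
```

Request:
apply_moves(
  moves=[
    [0,0,-1,0,0,0,0.1],
    [0,0,-1,0,0,0,0.1],
    [0,0,-1,0,0,0,0.1],
    [0,0,-1,0,0,0,0.1],
    [0,0,-1,0,0,0,0.1],
    [0,0,-1,0,0,0,0.1],
    [0,0,0,0,0,0.004,0.1],
    [0,0,0,0,0,0,0.1],
  ],
)

```text
clock: 24.37
tcp_pos: [0.5609, -0.1344, -0.0109]
orientation: [-2.024, -2.402, 0.0]
contact_force: [-0.0, -0.4, -1.5]
grip_width: 0.0468
gripper_force: 0.0
```

Request:
apply_moves(
  moves=[
    [0,0,0,0,0,0,-1],
    [0,0,0,0,0,0,-1],
    [0,0,0,0,0,0,-1],
    [0,0,0,0,0,0,-1],
    [0,0,0,0,0,0,-1],
    [0,0,0,0,0,0,-1],
    [0,0,0,0,0,0,-1],
    [0,0,0,0,0,0,-1],
  ],
)

```text
clock: 25.03
tcp_pos: [0.5614, -0.1341, -0.0104]
orientation: [2.02, 2.406, 0.0]
contact_force: [-0.5, 0.9, 3.8]
grip_width: 0.0252
gripper_force: 22.0
```

Request:
apply_moves(
  moves=[
    [0,0,0,0,0,0,0.2],
    [0,0,0,0,0,0,0.2],
    [0,0,0,0,0,0,0.2],
    [0,0,0,0,0,-0.01,0.2],
    [0,0,0,0,0,-0.02,0.2],
    [0,0,1,0,0,-0.02,0.2],
    [0,0,1,0,0,-0.02,0.5],
    [0,0,1,0,0,-0.015,0.5],
  ],
)

```text
clock: 25.7
tcp_pos: [0.5618, -0.1339, 0.0766]
orientation: [2.375, 2.055, 0.002]
contact_force: [-0.0, -0.6, 0.1]
grip_width: 0.0639
gripper_force: 0.0
```

Request:
apply_moves(
  moves=[
    [0,0,1,0,0,0,0.5],
    [0,0,1,0,0,0,0.5],
    [0,0,1,0,0,0,0.5],
    [0,0,0.83,0,0,0,0.5],
    [0,0,0,-0.029,0.011,0,0.5],
    [0,0,0,-0.029,0.011,0,0.5],
    [0,0,0,-0.029,0.011,0,0.5],
    [0,0,0,-0.029,0.011,0,0.5],
  ],
)

```text
clock: 26.37
tcp_pos: [0.539, -0.2573, 0.0752]
orientation: [2.733, 1.548, 0.0]
contact_force: [0.5, -0.3, -0.3]
grip_width: 0.0642
gripper_force: 0.0
```

Request:
apply_moves(
  moves=[
    [0,0,0,-0.029,0.011,0,0.5],
    [0,0,0,-0.029,0.011,0,0.5],
    [0,0,0,-0.029,0.011,0,0.5],
    [0,0,0,-0.029,0.011,0,0.5],
    [0,0,0,0,0,0,0.5],
    [0,0,0,0,0,0,0.5],
    [0,0,0,0,0,0,0.5],
    [0,0,0,0,0,0,0.5],
  ],
)

```text
clock: 27.03
tcp_pos: [0.5179, -0.3766, 0.0748]
orientation: [-2.732, -1.55, -0.001]
contact_force: [0.5, 0.3, 0.3]
grip_width: 0.064
gripper_force: 0.0
```

Run:
```python
from h import *
S=grab_frame('scene');T=grab_frame('top')
o=telemetry.get_obs();print(o['joints'],o['tcp_pos'],o['orientation'])
cv2.imwrite('pics/a8.png',np.hstack([cv2.resize(S[100:220,140:300],(480,360),interpolation=cv2.INTER_CUBIC),cv2.resize(T[140:260,260:420],(320,240))[0:240].copy() if 0 else cv2.resize(T[170:250,290:370],(360,360))[:, :300]]))
```

```text
[ 0.98586557  0.63598803 -0.64018998  1.71003748  0.4514106   0.94760132
 -0.36802345] [ 0.51791394 -0.3766828   0.07472329] [-2.73199756e+00 -1.55054857e+00 -9.04857632e-04]
```

View pics/a8.png

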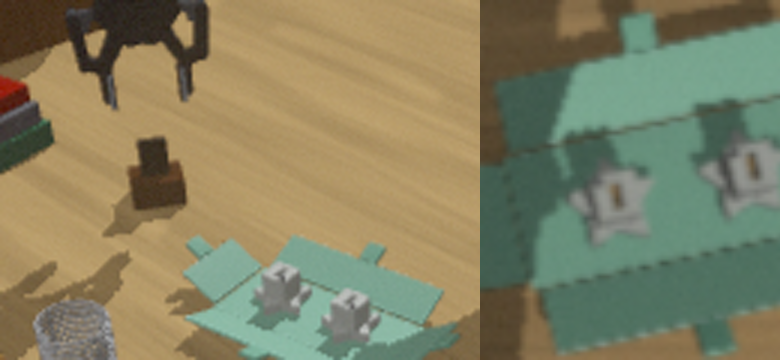

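Request:
apply_moves(
  moves=[
    [0,0,0,-0.004,0.001,0.01,0.5],
    [0,0,0,0,0,0.02,0.5],
    [0,0,0,0,0,0.02,0.5],
    [0,0,0,0,0,0.01,0.5],
    [0,0,0,0,0,0.005,0.5],
    [0,0,0,0,0,0.003,0.5],
    [0,0,0,0,0,0,0.1],
    [0,0,0,0,0,0,0.1],
  ],
  grip_force=20,
)

```text
clock: 27.8
tcp_pos: [0.5167, -0.3824, 0.0071]
orientation: [2.733, 1.547, 0.001]
contact_force: [0.1, -0.0, 0.0]
grip_width: 0.0469
gripper_force: 0.0
```

Request:
apply_moves(
  moves=[
    [0,0,0,0,0,0,0],
    [0,0,0,0,0,0,-1],
    [0,0,0,0,0,0,-1],
    [0,0,0,0,0,0,-1],
    [0,0,0,0,0,0,-1],
    [0,0,0,0,0,0,-1],
    [0,0,0,0,0,0,-1],
    [0,0,0,0,0,0,-1],
  ],
)

```text
clock: 28.47
tcp_pos: [0.5165, -0.3826, 0.0073]
orientation: [2.733, 1.547, 0.001]
contact_force: [-0.1, 0.5, 5.6]
grip_width: 0.0297
gripper_force: 21.6
```

Request:
apply_moves(
  moves=[
    [0,0,0,0,0,0,0.1],
    [0,0,0,0,0,0,0.1],
    [0,0,0,0,0,0,0.1],
    [0,0,0,0,0,-0.004,0.1],
    [0,0,1,0,0,0,0.1],
    [0,0,1,0,0,0,0.1],
    [0,0,1,0,0,0,0.1],
    [0,0,1,0,0,0,0.1],
  ],
)

```text
clock: 29.13
tcp_pos: [0.516, -0.3822, 0.0106]
orientation: [-2.998, -0.937, -0.0]
contact_force: [1.1, 0.3, 0.8]
grip_width: 0.0468
gripper_force: 0.0
```

Request:
apply_moves(
  moves=[
    [0,0,1,0,0,0,0.1],
    [0,0,1,0,0,0,0.1],
    [0,0,1,0,0,0,0.1],
    [0,0,1,0,0,0,0.1],
    [0,0,1,0,0,0,0.1],
    [0,0,1,0,0,0,0.1],
    [0,0,1,0,0,0,0.1],
    [0,0,1,0,0,0,0.1],
  ],
)

```text
clock: 29.8
tcp_pos: [0.5161, -0.3821, 0.0106]
orientation: [-3.12, 0.363, -0.0]
contact_force: [-0.2, 0.8, 0.7]
grip_width: 0.0467
gripper_force: 0.0
```

Request:
apply_moves(
  moves=[
    [0,0,1,0,0,0,0.1],
    [0,0,1,0,0,0,0.1],
    [0,0,1,0,0,0,0.1],
    [0,0,0,0,0,0.003,0.1],
    [0,0,0,0,0,0,0.1],
    [0,0,0,0,0,0,-0.3],
    [0,0,0,0,0,0,-0.3],
    [0,0,0,0,0,0,-0.3],
  ],
)

```text
clock: 30.47
tcp_pos: [0.5159, -0.3823, 0.0074]
orientation: [-3.028, 0.837, 0.0]
contact_force: [0.5, 0.2, 0.1]
grip_width: 0.0298
gripper_force: 0.0
```

Request:
apply_moves(
  moves=[
    [0,0,0,0,0,0,-1],
    [0,0,0,0,0,0,-1],
    [0,0,0,0,0,0,-1],
    [0,0,0,0,0,0,-1],
    [0,0,0,0,0,0,-1],
    [0,0,0,0,0,0,-1],
    [0,0,0,0,0,0,-1],
    [0,0,0,0,0,0,-1],
  ],
)

```text
clock: 31.13
tcp_pos: [0.516, -0.3825, 0.0075]
orientation: [3.027, -0.839, 0.0]
contact_force: [0.2, -0.7, 0.0]
grip_width: 0.0115
gripper_force: 22.4
```

Request:
apply_moves(
  moves=[
    [0,0,0,0,0,0,-1],
    [0,0,0,0,0,0,-1],
    [0,0,0,0,0,-0.01,-1],
    [0,0,0,0,0,-0.02,-1],
    [0,0,0,0,0,-0.02,-1],
    [0,0,-0.83,0,0,-0.02,-1],
    [0,0,-1,0,0,0,-1],
    [0,0,-1,0,0,0,-1],
  ],
  grip_force=60,
)

```text
clock: 31.8
tcp_pos: [0.517, -0.3826, 0.0797]
orientation: [3.118, -0.375, 0.004]
contact_force: [0.8, 0.0, -1.9]
grip_width: 0.011
gripper_force: 59.2
```

Request:
apply_moves(
  moves=[
    [0,0,-1,0,0,0,-1],
    [0,0,-1,0,0,0,-1],
    [0,0,-1,0,0,0,-1],
    [0,0,-1,0,0,0,-1],
    [0,0,0,0.011,-0.0296,0,-1],
    [0,0,0,0.011,-0.0296,0,-1],
    [0,0,0,0.011,-0.0296,0,-1],
    [0,0,0,0.011,-0.0296,0,-1],
  ],
)

```text
clock: 32.47
tcp_pos: [0.5387, -0.2566, 0.0779]
orientation: [-3.13, -0.273, 0.0]
contact_force: [0.5, 0.6, -0.5]
grip_width: 0.011
gripper_force: 59.2
```

Request:
apply_moves(
  moves=[
    [0,0,0,0.011,-0.0296,0,-1],
    [0,0,0,0.011,-0.0296,0,-1],
    [0,0,0,0.011,-0.0296,0,-1],
    [0,0,0,0.011,-0.0296,0,-1],
    [0,0,0,0,0,0.02,-1],
    [0,0,0,0,0,0.01,-1],
    [0,0,0,0,0,0,-1],
    [0,0,0,0,0,0,-1],
  ],
)

```text
clock: 33.13
tcp_pos: [0.5605, -0.1352, 0.047]
orientation: [3.13, 0.271, -0.004]
contact_force: [0.7, -0.0, -1.1]
grip_width: 0.0111
gripper_force: 59.2
```

Run:
```python
from h import *
for _ in range(3):
    S=grab_frame('scene');T=grab_frame('top');o=telemetry.get_obs();print(o['clock'],o['tcp_pos'],o['orientation'],o['contact_force'],o['grip_width'])
cv2.imwrite('pics/b1s.png',S);cv2.imwrite('pics/b1t.png',T)
```

```text
33.2333 [ 0.56162799 -0.1353337   0.04790937] [3.12932042e+00 2.69975550e-01 3.02865918e-04] [ 0.18960268 -0.19003406 -0.37668687] 0.011067257952184576
33.3333 [ 0.56193577 -0.13500264  0.04812825] [3.12925224e+00 2.70706643e-01 1.53666283e-03] [ 0.01656484  0.54124298 -0.64752142] 0.010943330460842567
33.4333 [ 0.56190253 -0.13456179  0.04800883] [3.12935797e+00 2.71766079e-01 1.41177407e-03] [-0.21072623  0.46241187 -1.31358183] 0.010991880208189461
```

Request:
apply_moves(
  moves=[
    [0,0,0,0,-0.0005,0.005,-1],
    [0,0,0,0,0,0.004,-1],
    [0,0,0,0,0,0.003,-1],
    [0,0,0,0,0,0.002,-1],
    [0,0,0,0,0,0.002,-1],
    [0,0,0,0,0,0.002,-1],
    [0,0,0,0,0,0,-1],
    [0,0,0,0,0,0,-1],
  ],
)

```text
clock: 34.1
tcp_pos: [0.5615, -0.1333, 0.0293]
orientation: [-3.13, -0.274, 0.0]
contact_force: [-0.3, 0.4, -0.5]
grip_width: 0.011
gripper_force: 59.2
```

Request:
apply_moves(
  moves=[
    [0,0,0,0,0,0.002,-1],
    [0,0,0,0,0,0.002,-1],
    [0,0,0,0,0,0.002,-1],
    [0,0,0,0,0,0.002,-1],
    [0,0,0,0,0,0.002,-1],
    [0,0,0,0,0,0,-1],
    [0,0,0,0,0,0,-1],
    [0,0,0,0,0,0,-1],
  ],
)

```text
clock: 34.77
tcp_pos: [0.5613, -0.1333, 0.0193]
orientation: [-3.13, -0.274, 0.001]
contact_force: [-0.9, 0.0, -0.8]
grip_width: 0.0111
gripper_force: 59.2
```

Request:
apply_moves(
  moves=[
    [0,0,0,0,0,0.001,-1],
    [0,0,0,0,0,0,-1],
    [0,0,0,0,0,0.001,-1],
    [0,0,0,0,0,0,-1],
    [0,0,0,0,0,0.0005,-1],
    [0,0,0,0,0,0,-1],
    [0,0,0,0,0,0,-1],
    [0,0,0,0,0,0,-1],
  ],
)

```text
clock: 35.43
tcp_pos: [0.5616, -0.1334, 0.0175]
orientation: [3.129, 0.274, 0.0]
contact_force: [-3.4, -0.2, 6.2]
grip_width: 0.0108
gripper_force: 60.4
```

Request:
apply_moves(
  moves=[
    [0,0,0,0,0,-0.005,-1],
    [0,0,0,0,0,-0.01,-1],
    [0,0,0,0,0,-0.015,-1],
    [0,0,0,0,-0.02,0,-1],
    [0,0,0,0,-0.02,0,-1],
    [0,0,0,0,-0.02,0,-1],
    [0,0,0,0,-0.02,0,-1],
    [0,0,0,0,0,0,-1],
  ],
)

```text
clock: 36.1
tcp_pos: [0.5474, -0.0493, 0.0478]
orientation: [-3.126, -0.282, -0.002]
contact_force: [0.0, 0.8, -0.3]
grip_width: 0.0108
gripper_force: 59.3
```

Run:
```python
from h import *
for _ in range(4):
    S=grab_frame('scene');T=grab_frame('top');o=telemetry.get_obs();p=o['tcp_pos'];print(p,p[0]*.9848+p[1]*.1736,-p[0]*.1736+p[1]*.9848,o['orientation'],o['contact_force'])
for l in silhouettes('light1','top'):
    m=l['mask'];print(l['p'],np.round(l['extent'],1),T[m].mean(0).round())
```

```text
[ 0.54789622 -0.05377591  0.04759511] 0.5302326993898684 -0.14807330140262767 [3.12928234e+00 2.76659298e-01 1.23387356e-03] [ 0.63599335 -0.20329366 -1.00460918]
[ 0.54792154 -0.05561439  0.04724537] 0.5299384788846044 -0.14988822729829404 [3.12909197e+00 2.71847916e-01 6.37706877e-04] [ 0.05770408 -0.50832613 -0.70131071]
[ 0.547805   -0.05589548  0.04700778] 0.5297749132021523 -0.1501448145106911 [3.12930953e+00 2.70607157e-01 2.18807683e-04] [-0.91904992  0.68038875 -0.70253108]
[ 0.54771411 -0.05556622  0.04690865] 0.5297425591334578 -0.14980478674734815 [3.12954364e+00 2.71162084e-01 2.32561757e-05] [-0.4361929  -0.14073032 -0.72748175]
0.8 [217.  269.   19.2  18.3] [ 28.  82. 154.]
0.62 [216.6 202.5  20.5  17. ] [ 28.  80. 151.]
0.57 [206.9 303.2  20.8  20.1] [ 29.  80. 148.]
```

Request:
apply_moves(
  moves=[
    [0,0,0,0,-0.0005,0.005,-1],
    [0,0,0,0,0,0.004,-1],
    [0,0,0,0,0,0.003,-1],
    [0,0,0,0,0,0.002,-1],
    [0,0,0,0,0,0.002,-1],
    [0,0,0,0,0,0.002,-1],
    [0,0,0,0,0,0,-1],
    [0,0,0,0,0,0,-1],
  ],
)

```text
clock: 37.22
tcp_pos: [0.5475, -0.054, 0.0288]
orientation: [-3.13, -0.274, 0.0]
contact_force: [-0.2, -0.1, -0.4]
grip_width: 0.0112
gripper_force: 59.2
```

Request:
apply_moves(
  moves=[
    [0,0,0,0,0,0.002,-1],
    [0,0,0,0,0,0.002,-1],
    [0,0,0,0,0,0.002,-1],
    [0,0,0,0,0,0.002,-1],
    [0,0,0,0,0,0.002,-1],
    [0,0,0,0,0,0,-1],
    [0,0,0,0,0,0,-1],
    [0,0,0,0,0,0,-1],
  ],
)

```text
clock: 37.88
tcp_pos: [0.5472, -0.0541, 0.0188]
orientation: [3.13, 0.274, -0.001]
contact_force: [0.5, -0.1, -0.9]
grip_width: 0.0107
gripper_force: 59.4
```

Request:
apply_moves(
  moves=[
    [0,0,0,0,0,0.0005,-1],
    [0,0,0,0,0,0,-1],
    [0,0,0,0,0,0.0005,-1],
    [0,0,0,0,0,0,-1],
    [0,0,0,0,0,0.0005,-1],
    [0,0,0,0,0,0,-1],
    [0,0,0,0,0,0.0005,-1],
    [0,0,0,0,0,0,-1],
  ],
)

```text
clock: 38.55
tcp_pos: [0.5476, -0.0541, 0.0175]
orientation: [3.129, 0.274, 0.0]
contact_force: [-2.2, 0.4, 7.2]
grip_width: 0.0108
gripper_force: 60.6
```

Request:
apply_moves(
  moves=[
    [0,0,0,0,0,-0.005,-1],
    [0,0,0,0,0,-0.01,-1],
    [0,0,0,0,0,-0.015,-1],
    [0,0,0,0,0,-0.02,-1],
    [0,0,0,0,0,-0.02,-1],
    [0,0,0,0,0,0,-1],
    [0,0,0,-0.0088,0.0318,0,-1],
    [0,0,0,-0.0088,0.0318,0,-1],
  ],
)

```text
clock: 39.22
tcp_pos: [0.5421, -0.1181, 0.0879]
orientation: [-3.128, -0.282, -0.003]
contact_force: [0.9, -1.0, -1.0]
grip_width: 0.011
gripper_force: 59.2
```

Request:
apply_moves(
  moves=[
    [0,0,0,-0.0088,0.0318,0,-1],
    [0,0,0,-0.0088,0.0318,0,-1],
    [0,0,0,-0.0088,0.0318,0,-1],
    [0,0,0,-0.0088,0.0318,0,-1],
    [0,0,0,-0.0088,0.0318,0,-1],
    [0,0,0,-0.0088,0.0318,0,-1],
    [0,0,0,-0.0088,0.0318,0,-1],
    [0,0,0,-0.0088,0.0318,0,-1],
  ],
)

```text
clock: 39.88
tcp_pos: [0.5155, -0.384, 0.0868]
orientation: [-3.129, -0.274, 0.0]
contact_force: [0.2, -0.1, -1.7]
grip_width: 0.0109
gripper_force: 59.2
```

Request:
apply_moves(
  moves=[
    [0,0,1,0,0,0,-1],
    [0,0,1,0,0,0,-1],
    [0,0,1,0,0,0,-1],
    [0,0,1,0,0,0,-1],
    [0,0,1,0,0,0,-1],
    [0,0,1,0,0,0,-1],
    [0,0,0.83,0,0,0,-1],
    [0,0,0,0,0,0,-1],
  ],
)

```text
clock: 40.55
tcp_pos: [0.516, -0.3822, 0.0868]
orientation: [-3.026, 0.843, 0.0]
contact_force: [-0.8, 0.4, -0.8]
grip_width: 0.0114
gripper_force: 59.2
```

Run:
```python
from h import *
for _ in range(4):
    S=grab_frame('scene');T=grab_frame('top')
o=telemetry.get_obs();p=o['tcp_pos'];print(p,o['orientation'],o['contact_force'])
a=np.arctan2(o['orientation'][1],o['orientation'][0])*2;d=np.array([.516,-.3825])-p[:2];print(np.degrees(a),d@[np.cos(a),np.sin(a)],d@[np.sin(a),-np.cos(a)])
cv2.imwrite('pics/c1s.png',S);cv2.imwrite('pics/c1t.png',T)
for l in silhouettes('light1','top'):
    m=l['mask'];print(l['p'],np.round(l['extent'],1),T[m].mean(0).round())
```

```text
[ 0.515972   -0.38254692  0.08686202] [-3.02759580e+00  8.38172082e-01  2.22753012e-05] [ 0.35815487 -0.17456883 -1.04761225]
329.0511276728376 -1.1539189428574957e-07 -5.464540041283387e-05
0.62 [317.1 217.2  17.5  15.8] [121. 128. 124.]
0.48 [348.2 208.   18.6  17.6] [118. 124. 119.]
0.48 [206.8 304.4  16.5  18.2] [ 21.  67. 128.]
0.47 [218.1 267.4  19.6  18.3] [ 22.  68. 131.]
0.47 [214.3 202.8  20.6  18.5] [ 26.  70. 129.]
```

Perfectly above the stand. Lower: 79 mm to z ≈ 0.0078.

Request:
apply_moves(
  moves=[
    [0,0,0,0,0,0.02,-1],
    [0,0,0,0,0,0.02,-1],
    [0,0,0,0,0,0.012,-1],
    [0,0,0,0,0,0.005,-1],
    [0,0,0,0,0,0.004,-1],
    [0,0,0,0,0,0.003,-1],
    [0,0,0,0,0,0,-1],
    [0,0,0,0,0,0,-1],
  ],
)

```text
clock: 41.67
tcp_pos: [0.5165, -0.3828, 0.0235]
orientation: [3.027, -0.839, 0.002]
contact_force: [-1.4, -0.3, -0.6]
grip_width: 0.0109
gripper_force: 59.2
```

Request:
apply_moves(
  moves=[
    [0,0,0,0,0,0.003,-1],
    [0,0,0,0,0,0.003,-1],
    [0,0,0,0,0,0.003,-1],
    [0,0,0,0,0,0.003,-1],
    [0,0,0,0,0,0.002,-1],
    [0,0,0,0,0,0,-1],
    [0,0,0,0,0,0,-1],
    [0,0,0,0,0,0,-1],
  ],
)

```text
clock: 42.33
tcp_pos: [0.5161, -0.3825, 0.009]
orientation: [3.027, -0.839, 0.0]
contact_force: [1.4, -1.3, -1.2]
grip_width: 0.0109
gripper_force: 59.2
```

Request:
apply_moves(
  moves=[
    [0,0,0,0,0,0.001,-1],
    [0,0,0,0,0,0.0005,-1],
    [0,0,0,0,0,0,-1],
    [0,0,0,0,0,0,-0.3],
    [0,0,0,0,0,0,-0.3],
    [0,0,0,0,0,0,-0.3],
    [0,0,0,0,0,0,-0.3],
    [0,0,0,0,0,0,-0.3],
  ],
  grip_force=30,
)

```text
clock: 43.0
tcp_pos: [0.5161, -0.3825, 0.0074]
orientation: [3.027, -0.839, 0.0]
contact_force: [-0.2, -0.2, 0.2]
grip_width: 0.0302
gripper_force: 0.0
```

Request:
apply_moves(
  moves=[
    [0,0,0,0,0,-0.01,-0.2],
    [0,0,0,0,0,-0.02,-0.2],
    [0,0,0,0,0,-0.03,-0.2],
    [0,0,0,0,0,-0.03,-0.2],
    [0,0,-0.83,0,0,0,-0.1],
    [0,0,-1,0,0,0,-0.1],
    [0,0,-1,0,0,0,-0.1],
    [0,0,-1,0,0,0,-0.1],
  ],
)

```text
clock: 43.67
tcp_pos: [0.5162, -0.3827, 0.0986]
orientation: [3.134, -0.211, 0.001]
contact_force: [-0.4, -0.3, -0.7]
grip_width: 0.0385
gripper_force: 0.0
```

Request:
apply_moves(
  moves=[
    [0,0,-1,0,0,0,-0.1],
    [0,0,-1,0,0,0,-0.1],
    [0,0,-1,0,0,0,-0.1],
    [0,0,0,0,-0.025,0,-0.1],
    [0,0,0,0,-0.0279,0,-0.1],
    [0,0,0,0,-0.0279,0,-0.1],
    [0,0,0,0,-0.0279,0,-0.1],
    [0,0,0,0,-0.0279,0,-0.1],
  ],
)

```text
clock: 44.33
tcp_pos: [0.4921, -0.247, 0.0982]
orientation: [3.129, 0.273, 0.001]
contact_force: [0.6, 0.9, -0.3]
grip_width: 0.0382
gripper_force: 0.0
```

Request:
apply_moves(
  moves=[
    [0,0,0,0,-0.0279,0,-0.1],
    [0,0,0,0,-0.0279,0,-0.1],
    [0,0,0,0,-0.0279,0,-0.1],
    [0,0,0,0,-0.0279,0,-0.1],
    [0,0,0,-0.0045,-0.0279,0,-0.1],
    [0,0,0,0,0,0,-0.1],
    [0,0,0,0,0,0,-0.1],
    [0,0,0,0,0,0,-0.1],
  ],
)

```text
clock: 45.0
tcp_pos: [0.4642, -0.1121, 0.098]
orientation: [3.129, 0.273, 0.001]
contact_force: [-0.4, -0.4, -0.3]
grip_width: 0.0385
gripper_force: 0.0
```

Run:
```python
from h import *
for _ in range(3):
    S=grab_frame('scene');T=grab_frame('top')
o=telemetry.get_obs();p=o['tcp_pos'];print(o['clock'],p,o['orientation'],o['grip_width'])
cv2.imwrite('pics/c2s.png',S);cv2.imwrite('pics/c2t.png',T)
for t,n in(('gauge','top'),('stand','top'),('gauge','scene'),('stand','scene')):
  for l in silhouettes(t,n)[:2]: print(t,n,l['p'],np.round(l['extent'],1))
S0=cv2.imread('pics/scene0.png').astype(int)
print(np.abs(S[130:180,170:215].astype(int)-S0[130:180,170:215]).max(2).mean(),np.abs(S[60:110,420:460].astype(int)-S0[60:110,420:460]).max(2).mean())
```

```text
45.3 [ 0.46378611 -0.11211197  0.09734874] [ 3.12984319e+00  2.71341598e-01 -9.72037665e-05] 0.03873489908538973
gauge top 0.49 [287.4 222.7  24.6  22.4]
stand top 0.7 [446.6 220.8  24.2  27.7]
stand scene 0.79 [191.4 163.   21.8  18.4]
7.000444444444445 4.0425
```

Request:
apply_moves(
  moves=[
    [0,0,0,0,-0.0025,0.03,-0.1],
    [0,0,0,0,0,0.03,-0.1],
    [0,0,0,0,0,0.03,-0.1],
    [0,0,0,0,0,0.015,-0.1],
    [0,0,0,0,0,0.005,-0.1],
    [0,0,0,0,0,0.004,-0.1],
    [0,0,0,0,0,0,-0.1],
    [0,0,0,0,0,0,-0.1],
  ],
)

```text
clock: 46.17
tcp_pos: [0.4642, -0.109, -0.0157]
orientation: [3.129, 0.273, 0.002]
contact_force: [-0.1, 1.1, -0.2]
grip_width: 0.0381
gripper_force: 0.0
```

Request:
apply_moves(
  moves=[
    [0,0,0,0,0,0,-1],
    [0,0,0,0,0,0,-1],
    [0,0,0,0,0,0,-1],
    [0,0,0,0,0,0,-1],
    [0,0,0,0,0,0,-1],
    [0,0,0,0,0,0,-1],
    [0,0,0,0,0,0,-1],
    [0,0,0,0,0,0,-1],
  ],
)

```text
clock: 46.83
tcp_pos: [0.4636, -0.1085, -0.0164]
orientation: [-3.129, -0.274, -0.001]
contact_force: [-1.2, 4.6, 4.1]
grip_width: 0.0187
gripper_force: 31.2
```

Request:
apply_moves(
  moves=[
    [0,0,0,0.0037,0,-0.0074,-1],
    [0,0,0,0.0047,0,-0.0068,-1],
    [0,0,0,0.0057,0,-0.006,-1],
    [0,0,0,0.0065,0,-0.0051,-1],
    [0,0,0,0.0072,0,-0.0041,-1],
    [0,0,0,0.0077,0,-0.003,-1],
    [0,0,0,0.008,0,-0.0018,-1],
    [0,0,0,0.0082,0,-0.0006,-1],
  ],
)

```text
clock: 47.5
tcp_pos: [0.5125, -0.0997, 0.0188]
orientation: [3.13, 0.273, -0.007]
contact_force: [-6.9, 4.9, 5.7]
grip_width: 0.0187
gripper_force: 29.1
```

Request:
apply_moves(
  moves=[
    [0,0,0,0.001,0,0,-1],
    [0,0,0,0,0,0,-1],
    [0,0,0,0,0,0,-1],
    [0,0,0,0,0,0,-1],
    [0,0,0,0,0,0,-0.1],
    [0,0,0,0,0,0,-0.1],
    [0,0,0,0,0,0,-0.1],
    [0,0,0,0,0,0,-0.1],
  ],
)

```text
clock: 48.17
tcp_pos: [0.5159, -0.1006, 0.0186]
orientation: [3.129, 0.272, 0.002]
contact_force: [0.2, 0.0, -0.4]
grip_width: 0.0384
gripper_force: 0.0
```

Run:
```python
from h import *
S=grab_frame('scene');T=grab_frame('top')
cv2.imwrite('pics/d1s.png',S);cv2.imwrite('pics/d1t.png',T)
o=telemetry.get_obs();print(o['clock'],o['tcp_pos'],o['contact_force'],o['grip_width'])
```

```text
48.2667 [ 0.5155377 -0.1002398  0.0184259] [-0.2805382  -0.14955181 -0.00956198] 0.038404837901915206
```

Request:
apply_moves(
  moves=[
    [0,0,0,0,0,-0.02,-0.1],
    [0,0,0,0,0,-0.03,-0.1],
    [0,0,0,0,0,-0.01,-0.1],
    [0,0,0,0.03,0,0,-0.1],
    [0,0,0,0.03,0,0,-0.1],
    [0,0,0,0.03,0,0,-0.1],
    [0,0,0,0.03,0,0,-0.1],
    [0,0,0,0.012,0,0,-0.1],
  ],
)

```text
clock: 48.93
tcp_pos: [0.649, -0.0757, 0.0783]
orientation: [-3.129, -0.275, -0.005]
contact_force: [1.1, -0.0, 0.1]
grip_width: 0.0382
gripper_force: 0.0
```

Request:
apply_moves(
  moves=[
    [0,0,0,0,0,0.03,-0.1],
    [0,0,0,0,0,0.03,-0.1],
    [0,0,0,0,0,0.02,-0.1],
    [0,0,0,0,0,0.01,-0.1],
    [0,0,0,0,0,0.005,-0.1],
    [0,0,0,0,0,0.003,-0.1],
    [0,0,0,0,0,0,-0.1],
    [0,0,0,0,0,0,-0.1],
  ],
)

```text
clock: 49.6
tcp_pos: [0.6461, -0.0769, -0.0186]
orientation: [3.129, 0.273, 0.003]
contact_force: [0.8, -0.9, 0.3]
grip_width: 0.0383
gripper_force: 0.0
```

Run:
```python
from h import *
S=grab_frame('scene');T=grab_frame('top')
cv2.imwrite('pics/d2s.png',S);cv2.imwrite('pics/d2t.png',T)
o=telemetry.get_obs();print(o['clock'],o['tcp_pos'],o['orientation'],o['contact_force'],o['grip_width'])
for n in('scene','top'):
  for l in silhouettes('panel_near',n)[:2]:
    ys,xs=np.nonzero(l['mask']);u,v=l['extent'][:2];print(n,l['p'],np.round(l['extent'],1),plane(n,(u,v),.027))
```

```text
49.7 [ 0.64615569 -0.07696202 -0.01850767] [3.12923002 0.27338283 0.00334619] [ 0.46960073  0.9690809  -0.3902235 ] 0.03820450361792322
scene 0.9 [257.7 192.8  49.8  32.5] [ 0.50886769 -0.08760485]
```

Request:
apply_moves(
  moves=[
    [0,0,0,0,0,0,-1],
    [0,0,0,0,0,0,-1],
    [0,0,0,0,0,0,-1],
    [0,0,0,0,0,0,-1],
    [0,0,0,0,0,0,-1],
    [0,0,0,0,0,0,-1],
    [0,0,0,0,0,0,-1],
    [0,0,0,0,0,0,-1],
  ],
)

```text
clock: 50.47
tcp_pos: [0.6455, -0.0757, -0.0196]
orientation: [-3.128, -0.275, -0.001]
contact_force: [-0.2, 5.6, 1.6]
grip_width: 0.0181
gripper_force: 30.1
```

Request:
apply_moves(
  moves=[
    [0,0,0,-0.0033,0,-0.0082,-1],
    [0,0,0,-0.0046,0,-0.0075,-1],
    [0,0,0,-0.0057,0,-0.0067,-1],
    [0,0,0,-0.0067,0,-0.0058,-1],
    [0,0,0,-0.0075,0,-0.0046,-1],
    [0,0,0,-0.0081,0,-0.0034,-1],
    [0,0,0,-0.0086,0,-0.0021,-1],
    [0,0,0,-0.0088,0,-0.0007,-1],
  ],
)

```text
clock: 51.13
tcp_pos: [0.5976, -0.0843, 0.0222]
orientation: [-3.129, -0.275, -0.016]
contact_force: [4.3, 6.0, 13.7]
grip_width: 0.0146
gripper_force: 29.0
```

Request:
apply_moves(
  moves=[
    [0,0,0,-0.001,0,0,-1],
    [0,0,0,0,0,0,-1],
    [0,0,0,0,0,0,-1],
    [0,0,0,0,0,0,-1],
    [0,0,0,0,0,0,-0.1],
    [0,0,0,0,0,0,-0.1],
    [0,0,0,0,0,0,-0.1],
    [0,0,0,0,0,0,-0.1],
  ],
)

```text
clock: 51.8
tcp_pos: [0.5909, -0.0875, 0.0186]
orientation: [3.129, 0.272, -0.002]
contact_force: [-0.3, -0.5, -0.3]
grip_width: 0.0385
gripper_force: 0.0
```

Request:
apply_moves(
  moves=[
    [0,0,0,0,0,-0.02,-0.1],
    [0,0,0,0,0,-0.03,-0.1],
    [0,0,0,0,0,-0.03,-0.1],
    [0,0,0,0,0,-0.01,-0.1],
    [0,0,-1,0,0.03,0,-0.1],
    [0,0,-1,0,0.03,0,-0.1],
    [0,0,-1,0,0.03,0,-0.1],
    [0,0,-1,0,0.03,0,-0.1],
  ],
)

```text
clock: 52.47
tcp_pos: [0.6295, -0.2015, 0.1085]
orientation: [3.002, 0.924, -0.003]
contact_force: [0.9, 0.0, -0.3]
grip_width: 0.0382
gripper_force: 0.0
```

Request:
apply_moves(
  moves=[
    [0,0,-1,0,0,0,-0.1],
    [0,0,-1,0,0,0,-0.1],
    [0,0,-1,0,0,0,-0.1],
    [0,0,-1,0,0,0,-0.1],
    [0,0,-1,0,0,0,-0.1],
    [0,0,-1,0,0,0,-0.1],
    [0,0,-1,0,0,0,-0.1],
    [0,0,-1,0,0,0,-0.1],
  ],
)

```text
clock: 53.13
tcp_pos: [0.6297, -0.1996, 0.1082]
orientation: [-2.366, -2.066, 0.002]
contact_force: [0.4, 0.6, -0.6]
grip_width: 0.0384
gripper_force: 0.0
```

Run:
```python
from h import *
S=grab_frame('scene');T=grab_frame('top')
cv2.imwrite('pics/d3s.png',S);cv2.imwrite('pics/d3t.png',T)
o=telemetry.get_obs();print(o['clock'],o['tcp_pos'],o['orientation'],o['grip_width'],o['joints'])
for n in('scene','top'):
 for t in('panel_near','panel_far','panel_right','panel_left'):
  for l in silhouettes(t,n)[:2]: print(n,t,l['p'],np.round(l['extent'],1),l['mask'].sum())
# predicted outlines: project panel's outer-edge midpoint & tab tip for several angles
c=np.array([.554,-.094]);ya=np.radians(10);ex=np.array([np.cos(ya),np.sin(ya)])
for nm,s in(('near',-1),('far',1)):
  for th in(.35,1.2,1.4,1.57):
    f=lambda r:np.append(c+ex*s*(.0405+r*np.cos(th)),.005+r*np.sin(th))
    print(nm,th,[tuple(proj(n,f(.065)).round(1)) for n in('scene','top')])
```

```text
53.2333 [ 0.62965987 -0.19961019  0.10809018] [-2.36985962e+00 -2.06033537e+00  1.54475137e-03] 0.03848667718150322 [ 0.71127753  0.65120947 -0.72916543  1.63100032  0.48408093  1.0498214
 -0.30271451]
scene panel_near 0.77 [255.8 190.9  51.1  34.4] 759
scene panel_near 0.5 [280.2 217.1  24.9  16.4] 153
scene panel_far 0.62 [237.3 208.9  56.2  27.1] 586
scene panel_right 0.83 [214.  190.8  23.8  20.1] 246
scene panel_left 0.54 [281.1 215.9  25.2  14.8] 196
top panel_near 0.63 [338.  226.8  70.3  18.3] 173
top panel_far 0.82 [329.1 193.4  64.9  18.2] 561
top panel_right 0.64 [376.4 204.   24.3  30. ] 531
top panel_left 0.64 [287.6 220.2  27.5  31.8] 472
near 0.35 [(np.float64(265.2), np.float64(181.9)), (np.float64(343.0), np.float64(248.4))]
near 1.2 [(np.float64(257.5), np.float64(176.6)), (np.float64(341.6), np.float64(232.0))]
near 1.4 [(np.float64(254.9), np.float64(177.6)), (np.float64(340.6), np.float64(226.9))]
near 1.57 [(np.float64(252.6), np.float64(179.0)), (np.float64(339.6), np.float64(222.6))]
far 0.35 [(np.float64(221.4), np.float64(217.1)), (np.float64(324.7), np.float64(173.6))]
far 1.2 [(np.float64(229.4), np.float64(198.3)), (np.float64(329.6), np.float64(183.2))]
far 1.4 [(np.float64(232.3), np.float64(195.0)), (np.float64(330.9), np.float64(187.5))]
far 1.57 [(np.float64(234.8), np.float64(192.7)), (np.float64(331.9), np.float64(191.5))]
```

```bash
cat >> h.py <<'E'
def panelfit(t,n,img=None):
    m=silhouettes(t,n)
    if not m: return None
    m=m[0]; c=np.array([.554,-.094]);ya=np.radians(10)
    R=np.array([[np.cos(ya),-np.sin(ya)],[np.sin(ya),np.cos(ya)]])
    d,hl,e=dict(near=((-1,0),.0905,.0405),far=((1,0),.0905,.0405),right=((0,-1),.0385,.0935),left=((0,1),.0385,.0935))[t.split('_')[1]]
    d=np.array(d,float);s=np.array([-d[1],d[0]]);best=[]
    for th in np.arange(.2,1.62,.05):
        M=np.zeros((420,560),np.uint8)
        for off in(0,.004):
          for L,r0,r1 in((hl,0,.043),(.01,.043,.065)):
            q=[]
            for a,r in((-L,r0),(L,r0),(L,r1),(-L,r1)):
                h=d*(e+r*np.cos(th)-off*np.sin(th))+s*a; q.append(proj(n,np.append(c+R@h,.005+r*np.sin(th)+off*np.cos(th))))
            cv2.fillPoly(M,[np.int32(np.round(np.array(q)*16))],1,shift=4)
        M=M>0; best.append(((M&m['mask']).sum()/(M|m['mask']).sum(),round(th,2)))
    return round(m['p'],2),[(round(float(a),2),float(b)) for a,b in sorted(best)[::-1][:4]]
E
python3 - <<'E'
from h import *
for t in('near','far','right','left'):
  for n in('scene','top'): print(t,n,panelfit('panel_'+t,n))
E
```

```text
near scene (0.77, [(0.81, 1.3), (0.81, 1.35), (0.81, 1.25), (0.8, 1.15)])
near top (0.63, [(0.55, 1.35), (0.53, 1.4), (0.45, 1.3), (0.38, 1.25)])
far scene (0.62, [(0.91, 1.3), (0.89, 1.25), (0.85, 1.35), (0.84, 1.2)])
far top (0.82, [(0.76, 1.3), (0.72, 1.35), (0.71, 1.25), (0.65, 1.2)])
right scene (0.83, [(0.62, 0.4), (0.62, 0.35), (0.62, 0.45), (0.61, 0.55)])
right top (0.64, [(0.86, 0.5), (0.85, 0.6), (0.85, 0.55), (0.85, 0.65)])
left scene (0.54, [(0.76, 0.5), (0.73, 0.55), (0.71, 0.45), (0.63, 0.4)])
left top (0.64, [(0.81, 0.45), (0.8, 0.5), (0.8, 0.35), (0.79, 0.4)])
```

Request:
apply_moves(
  moves=[
    [0,0,-1,0,0,0,-0.1],
    [0,0,-1,0,0,0,-0.1],
    [0,0,-1,0,0,0,-0.1],
    [0,0,0,-0.0085,-0.0185,0,-0.1],
    [0,0,0,-0.0085,-0.0185,0,-0.1],
    [0,0,0,-0.0085,-0.0185,0,-0.1],
    [0,0,0,0,0,0.02,-0.1],
    [0,0,0,0,0,0.02,-0.1],
  ],
)

```text
clock: 54.7
tcp_pos: [0.5802, -0.2358, 0.0699]
orientation: [2.021, 2.401, -0.0]
contact_force: [0.2, -1.5, -0.3]
grip_width: 0.0385
gripper_force: 0.0
```

Request:
apply_moves(
  moves=[
    [0,0,0,0,0,0.03,-0.1],
    [0,0,0,0,0,0.03,-0.1],
    [0,0,0,0,0,0.01,-0.1],
    [0,0,0,0,0,0.005,-0.1],
    [0,0,0,0,0,0.003,-0.1],
    [0,0,0,0,0,0,-0.1],
    [0,0,0,0,0,0,-0.1],
    [0,0,0,0,0,0,-0.1],
  ],
)

```text
clock: 55.37
tcp_pos: [0.5814, -0.234, -0.0073]
orientation: [2.018, 2.405, 0.001]
contact_force: [-0.2, -0.3, -0.4]
grip_width: 0.0386
gripper_force: 0.0
```

Request:
apply_moves(
  moves=[
    [0,0,0,0,0,0,-1],
    [0,0,0,0,0,0,-1],
    [0,0,0,0,0,0,-1],
    [0,0,0,0,0,0,-1],
    [0,0,0,0,0,0,-1],
    [0,0,0,0,0,0,-1],
    [0,0,0,0,0,0,-1],
    [0,0,0,0,0,0,-1],
  ],
)

```text
clock: 56.03
tcp_pos: [0.5816, -0.2342, -0.0081]
orientation: [2.018, 2.404, 0.002]
contact_force: [5.3, -2.0, 4.7]
grip_width: 0.0191
gripper_force: 31.1
```

Request:
apply_moves(
  moves=[
    [0,0,0,0.004,0,-0.0063,-1],
    [0,0,0,0.0048,0,-0.0057,-1],
    [0,0,0,0.0055,0,-0.005,-1],
    [0,0,0,0.0062,0,-0.0042,-1],
    [0,0,0,0.0067,0,-0.0034,-1],
    [0,0,0,0.0071,0,-0.0025,-1],
    [0,0,0,0.0073,0,-0.0015,-1],
    [0,0,0,0.0075,0,-0.0005,-1],
  ],
)

```text
clock: 56.7
tcp_pos: [0.573, -0.1866, 0.0208]
orientation: [2.018, 2.403, 0.0]
contact_force: [6.3, -4.1, 3.0]
grip_width: 0.0189
gripper_force: 29.5
```

Request:
apply_moves(
  moves=[
    [0,0,0,0.004,0,0,-1],
    [0,0,0,0.004,0,0,-1],
    [0,0,0,0,0,0,-1],
    [0,0,0,0,0,0,-1],
    [0,0,0,0,0,0,-0.1],
    [0,0,0,0,0,0,-0.1],
    [0,0,0,0,0,0,-0.1],
    [0,0,0,0,0,0,-0.1],
  ],
)

```text
clock: 57.37
tcp_pos: [0.5689, -0.1773, 0.0195]
orientation: [-2.018, -2.405, 0.002]
contact_force: [-0.1, 0.2, 0.6]
grip_width: 0.0387
gripper_force: 0.0
```

Request:
apply_moves(
  moves=[
    [0,0,0,0,0,-0.02,-0.1],
    [0,0,0,0,0,-0.03,-0.1],
    [0,0,0,0,0,-0.02,-0.1],
    [0,0,0,0.03,0,0,-0.1],
    [0,0,0,0.033,0,0,-0.1],
    [0,0,0,0.033,0,0,-0.1],
    [0,0,0,0.033,0,0,-0.1],
    [0,0,0,0.033,0,0,-0.1],
  ],
)

```text
clock: 58.03
tcp_pos: [0.541, -0.0168, 0.09]
orientation: [-2.02, -2.405, 0.002]
contact_force: [0.6, 0.2, 0.1]
grip_width: 0.0387
gripper_force: 0.0
```

Request:
apply_moves(
  moves=[
    [0,0,0,0.033,0,0,-0.1],
    [0,0,0,0.0335,-0.001,0,-0.1],
    [0,0,0,0,0,0.03,-0.1],
    [0,0,0,0,0,0.03,-0.1],
    [0,0,0,0,0,0.02,-0.1],
    [0,0,0,0,0,0.01,-0.1],
    [0,0,0,0,0,0.008,-0.1],
    [0,0,0,0,0,0,-0.1],
  ],
)

```text
clock: 58.7
tcp_pos: [0.5287, 0.0481, -0.0086]
orientation: [-2.017, -2.405, 0.001]
contact_force: [-0.1, 0.3, 0.0]
grip_width: 0.0386
gripper_force: 0.0
```

Request:
apply_moves(
  moves=[
    [0,0,0,0,0,0,-1],
    [0,0,0,0,0,0,-1],
    [0,0,0,0,0,0,-1],
    [0,0,0,0,0,0,-1],
    [0,0,0,0,0,0,-1],
    [0,0,0,0,0,0,-1],
    [0,0,0,0,0,0,-1],
    [0,0,0,0,0,0,-1],
  ],
)

```text
clock: 59.37
tcp_pos: [0.5307, 0.0478, -0.0071]
orientation: [2.019, 2.406, 0.003]
contact_force: [2.1, 2.4, 3.2]
grip_width: 0.0191
gripper_force: 31.8
```

Request:
apply_moves(
  moves=[
    [0,0,0,-0.004,0,-0.0063,-1],
    [0,0,0,-0.0048,0,-0.0057,-1],
    [0,0,0,-0.0055,0,-0.005,-1],
    [0,0,0,-0.0062,0,-0.0042,-1],
    [0,0,0,-0.0067,0,-0.0034,-1],
    [0,0,0,-0.0071,0,-0.0025,-1],
    [0,0,0,-0.0073,0,-0.0015,-1],
    [0,0,0,-0.0075,0,-0.0005,-1],
  ],
)

```text
clock: 60.03
tcp_pos: [0.5392, 0.0006, 0.022]
orientation: [-2.018, -2.407, -0.006]
contact_force: [2.3, 5.4, 0.9]
grip_width: 0.0188
gripper_force: 29.3
```

Request:
apply_moves(
  moves=[
    [0,0,0,-0.004,0,0,-1],
    [0,0,0,-0.004,0,0,-1],
    [0,0,0,0,0,0,-1],
    [0,0,0,0,0,0,-1],
    [0,0,0,0,0,0,-0.1],
    [0,0,0,0,0,0,-0.1],
    [0,0,0,0,0,0,-0.1],
    [0,0,0,0,0,0,-0.1],
  ],
)

```text
clock: 60.7
tcp_pos: [0.5383, -0.0094, 0.0208]
orientation: [-2.019, -2.406, 0.003]
contact_force: [-0.3, 0.1, -0.3]
grip_width: 0.0386
gripper_force: 0.0
```

Request:
apply_moves(
  moves=[
    [0,0,0,0,0,-0.02,-0.1],
    [0,0,0,0,0,-0.03,-0.1],
    [0,0,0,0,0,-0.03,-1],
    [0,0,0,-0.02,-0.02,0,-1],
    [0,0,0,-0.022,-0.022,0,-1],
    [0,0,0,-0.022,-0.022,0,-1],
    [0,0,0,-0.022,-0.021,0,-1],
    [0,0,0,0,0,0,-1],
  ],
  grip_force=20,
)

```text
clock: 61.37
tcp_pos: [0.4658, -0.1145, 0.1001]
orientation: [-2.027, -2.397, 0.011]
contact_force: [-0.1, -0.6, -0.2]
grip_width: 0.0003
gripper_force: 0.0
```

Request:
apply_moves(
  moves=[
    [0,0,0,0,0,0.03,-1],
    [0,0,0,0,0,0.03,-1],
    [0,0,0,0,0,0.03,-1],
    [0,0,0,0,0,0.01,-1],
    [0,0,0,0,0,0,-1],
    [0,0,0,0,0,0,-1],
    [0,0,0,0,0,0,-1],
    [0,0,0,0,0,0,-1],
  ],
)

```text
clock: 62.03
tcp_pos: [0.4721, -0.1084, 0.0029]
orientation: [2.018, 2.405, 0.002]
contact_force: [0.1, 0.1, -0.2]
grip_width: 0.0002
gripper_force: 0.0
```

Request:
apply_moves(
  moves=[
    [0,0,0,0,0.005,0,-1],
    [0,0,0,0,0.005,0,-1],
    [0,0,0,0,0.005,0,-1],
    [0,0,0,0,0.004,0,-1],
    [0,0,0,0,0.004,0,-1],
    [0,0,0,0,0.004,0,-1],
    [0,0,0,0,0,0,-1],
    [0,0,0,0,0,0,-1],
  ],
)

```text
clock: 62.7
tcp_pos: [0.4977, -0.1034, 0.0013]
orientation: [2.019, 2.407, 0.001]
contact_force: [-1.2, 0.3, 0.6]
grip_width: 0.0002
gripper_force: 0.0
```

Run:
```python
from h import *
S=grab_frame('scene');T=grab_frame('top')
cv2.imwrite('pics/e1s.png',S);cv2.imwrite('pics/e1t.png',T)
o=telemetry.get_obs();p=o['tcp_pos'];d=p[:2]-[.554,-.094];print(o['clock'],p,o['contact_force'],o['grip_width'],d@[.985,.174],d@[-.174,.985])
for t in('near','far','right','left'):
  for n in('scene','top'): print(t,n,panelfit('panel_'+t,n))
```

```text
62.8 [ 0.49736274 -0.10352572  0.00132153] [-0.05600308  0.1159035  -0.79327549] -0.00015877200887855135 -0.057445173503577605 0.00047204701184421307
near scene (0.92, [(0.7, 1.5), (0.69, 1.45), (0.68, 1.4), (0.67, 1.55)])
near top (0.45, [(0.29, 1.5), (0.28, 1.4), (0.27, 1.55), (0.27, 1.45)])
far scene (0.56, [(0.93, 1.3), (0.88, 1.25), (0.88, 1.35), (0.83, 1.2)])
far top (0.56, [(0.53, 1.3), (0.52, 1.25), (0.5, 1.35), (0.47, 1.2)])
right scene (0.52, [(0.64, 1.55), (0.63, 1.5), (0.62, 1.45), (0.6, 1.6)])
right top None
left scene (0.51, [(0.75, 1.5), (0.74, 1.45), (0.73, 1.4), (0.71, 1.55)])
left top None
```

Request:
apply_moves(
  moves=[
    [0,0,0,0,0.001,0,-1],
    [0,0,0,0,0.001,0,-1],
    [0,0,0,0,0.001,0,-1],
    [0,0,0,0,0.001,0,-1],
    [0,0,0,0,0,0,-1],
    [0,0,0,0,0,0,-1],
    [0,0,0,0,0,0,-1],
    [0,0,0,0,0,0,-1],
  ],
)

```text
clock: 63.87
tcp_pos: [0.5013, -0.1029, 0.0014]
orientation: [2.02, 2.406, 0.0]
contact_force: [-1.1, -1.0, -0.1]
grip_width: -0.0001
gripper_force: 0.3
```

Request:
apply_moves(
  moves=[
    [0,0,0,0,0.001,0,-1],
    [0,0,0,0,0.001,0,-1],
    [0,0,0,0,0.001,0,-1],
    [0,0,0,0,0,0,-1],
    [0,0,0,0,0,0,-1],
    [0,0,0,0,0,0,-1],
    [0,0,0,0,0,0,-1],
    [0,0,0,0,0,0,-1],
  ],
)

```text
clock: 64.53
tcp_pos: [0.5013, -0.103, 0.0009]
orientation: [-2.018, -2.404, 0.007]
contact_force: [-8.0, -1.4, 6.6]
grip_width: 0.0001
gripper_force: 4.3
```

Request:
apply_moves(
  moves=[
    [0,0,0,0,-0.006,0,-1],
    [0,0,0,0,-0.006,0,-1],
    [0,0,0,0,0,-0.03,-1],
    [0,0,0,0,0,-0.035,-1],
    [0,0,0,0,0,-0.035,-1],
    [0,0,0,0,0.03,0,-1],
    [0,0,0,0,0.033,0,-1],
    [0,0,0,0,0.033,0,-1],
  ],
)

```text
clock: 65.2
tcp_pos: [0.5887, -0.0889, 0.1027]
orientation: [2.02, 2.402, 0.001]
contact_force: [-0.5, -1.7, -0.6]
grip_width: 0.0
gripper_force: 0.0
```

Request:
apply_moves(
  moves=[
    [0,0,0,0,0.033,0,-1],
    [0,0,0,0,0.025,0,-1],
    [0,0,0,0,0,0,-1],
    [0,0,0,0,0,0,-1],
    [0,0,0,0,0,0.03,-1],
    [0,0,0,0,0,0.035,-1],
    [0,0,0,0,0,0.035,-1],
    [0,0,0,0,0,0,-1],
  ],
)

```text
clock: 65.87
tcp_pos: [0.6377, -0.0791, -0.0051]
orientation: [-2.014, -2.4, 0.012]
contact_force: [-1.3, -1.7, -0.3]
grip_width: 0.0
gripper_force: 0.0
```

Request:
apply_moves(
  moves=[
    [0,0,0,0,0,0,-1],
    [0,0,0,0,-0.005,0,-1],
    [0,0,0,0,-0.005,0,-1],
    [0,0,0,0,-0.004,0,-1],
    [0,0,0,0,-0.004,0,-1],
    [0,0,0,0,-0.004,0,-1],
    [0,0,0,0,-0.002,0,-1],
    [0,0,0,0,0,0,-1],
  ],
)

```text
clock: 66.53
tcp_pos: [0.6203, -0.0822, 0.0019]
orientation: [2.019, 2.406, 0.0]
contact_force: [0.6, 0.2, -0.3]
grip_width: -0.0
gripper_force: 0.1
```

Request:
apply_moves(
  moves=[
    [0,0,0,0,-0.002,0,-1],
    [0,0,0,0,-0.001,0,-1],
    [0,0,0,0,0,0,-1],
    [0,0,0,0,0,0,-1],
    [0,0,0,0,0,0,-1],
    [0,0,0,0,0,0,-1],
    [0,0,0,0,0,0,-1],
    [0,0,0,0,0,0,-1],
  ],
)

```text
clock: 67.2
tcp_pos: [0.6175, -0.0824, 0.0013]
orientation: [-2.019, -2.406, 0.0]
contact_force: [1.1, 0.9, -0.5]
grip_width: 0.0
gripper_force: 0.2
```

Request:
apply_moves(
  moves=[
    [0,0,0,0,-0.002,0,-1],
    [0,0,0,0,-0.002,0,-1],
    [0,0,0,0,-0.002,0,-1],
    [0,0,0,0,-0.001,0,-1],
    [0,0,0,0,-0.001,0,-1],
    [0,0,0,0,0,0,-1],
    [0,0,0,0,0,0,-1],
    [0,0,0,0,0,0,-1],
  ],
)

```text
clock: 67.87
tcp_pos: [0.6112, -0.0835, 0.0017]
orientation: [2.018, 2.405, 0.004]
contact_force: [6.4, -0.1, -3.7]
grip_width: -0.0001
gripper_force: 2.7
```

Request:
apply_moves(
  moves=[
    [0,0,0,0,-0.001,0,-1],
    [0,0,0,0,0,0,-1],
    [0,0,0,0,-0.001,0,-1],
    [0,0,0,0,0,0,-1],
    [0,0,0,0,-0.001,0,-1],
    [0,0,0,0,0,0,-1],
    [0,0,0,0,0,0,-1],
    [0,0,0,0,0,0,-1],
  ],
)

```text
clock: 68.53
tcp_pos: [0.6112, -0.0834, 0.0021]
orientation: [2.016, 2.403, 0.012]
contact_force: [12.1, 1.2, -8.3]
grip_width: -0.0001
gripper_force: 6.6
```

Request:
apply_moves(
  moves=[
    [0,0,0,0,0.006,0,-1],
    [0,0,0,0,0.01,0,-1],
    [0,0,0,0,0,-0.03,-1],
    [0,0,0,0,0,-0.035,-1],
    [0,0,0,0,0,-0.035,-1],
    [0,0,0,0,0,-0.03,-1],
    [0,0,0,-0.03,-0.01,-0.01,-1],
    [0,0,0,-0.033,-0.01,0,-1],
  ],
)

```text
clock: 69.2
tcp_pos: [0.6162, -0.144, 0.1458]
orientation: [2.009, 2.41, 0.006]
contact_force: [1.1, -0.6, 0.4]
grip_width: -0.0001
gripper_force: 0.0
```

Request:
apply_moves(
  moves=[
    [0,0,0,-0.035,-0.015,0,-1],
    [0,0,0,-0.035,-0.015,0,-1],
    [0,0,0,-0.035,-0.015,0,-1],
    [0,0,0,-0.035,-0.015,0,-1],
    [0,0,0,-0.035,-0.015,0,-1],
    [0,0,0,-0.035,-0.015,0,-1],
    [0,0,0,-0.03,0,0,-1],
    [0,0,0,0,0,0,-1],
  ],
)

```text
clock: 69.87
tcp_pos: [0.5638, -0.4084, 0.1402]
orientation: [2.032, 2.395, -0.006]
contact_force: [-0.4, -0.7, 0.1]
grip_width: -0.0
gripper_force: 0.0
```

Run:
```python
from h import *
S=grab_frame('scene');T=grab_frame('top')
o=telemetry.get_obs();print(o['clock'],o['tcp_pos'],o['contact_force'])
for t in('near','far','right','left'):
  for n in('scene','top'): print(t,n,panelfit('panel_'+t,n))
f=lambda im,x,y,w,h,W,H:cv2.resize(im[y:y+h,x:x+w],(W,H),interpolation=cv2.INTER_CUBIC)
a=np.hstack([f(S,200,160,100,75,400,300),f(T,283,175,100,75,400,300)])
b=np.hstack([f(S,165,130,60,45,400,300),f(T,415,197,60,45,400,300)])
cv2.imwrite('pics/final.png',np.vstack([a,np.clip(b*1.8,0,255).astype(np.uint8)]))
```

```text
69.9667 [ 0.56595412 -0.40016683  0.14061585] [-0.21455026 -0.23832576  0.03132414]
near scene (0.64, [(0.67, 1.55), (0.66, 1.6), (0.66, 1.5), (0.64, 1.45)])
near top (0.63, [(0.84, 1.6), (0.79, 1.55), (0.66, 1.5), (0.5, 1.4)])
far scene (0.92, [(0.9, 1.55), (0.9, 1.6), (0.89, 1.5), (0.83, 1.45)])
far top (0.39, [(0.0, 1.6), (0.0, 1.55), (0.0, 1.5), (0.0, 1.45)])
right scene (0.52, [(0.5, 1.55), (0.49, 1.6), (0.48, 1.5), (0.47, 1.45)])
right top (0.47, [(0.64, 1.55), (0.6, 1.6), (0.59, 1.5), (0.54, 1.45)])
left scene (0.71, [(0.79, 1.45), (0.77, 1.5), (0.76, 1.4), (0.71, 1.55)])
left top (0.65, [(0.73, 1.4), (0.68, 1.35), (0.56, 1.3), (0.56, 1.45)])
```

View pics/final.png

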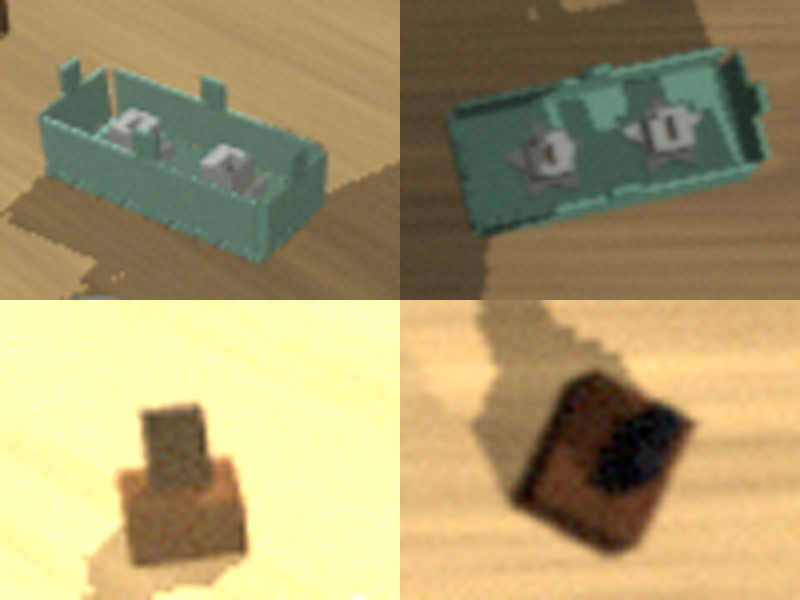

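Request:
apply_moves(
  moves=[
    [0,0,0,0.037,0.0036,0,-1],
    [0,0,0,0.037,0.0036,0,-1],
    [0,0,0,0.037,0.0036,0,-1],
    [0,0,0,0.037,0.0036,0,-1],
    [0,0,0,0.037,0.0036,0,-1],
    [0,0,0,0.037,0.0036,0,-1],
    [0,0,0,0.037,0.0036,0,-1],
    [0,0,0,0.037,0.0036,0,-1],
  ],
)

```text
clock: 71.03
tcp_pos: [0.5433, -0.1007, 0.1417]
orientation: [2.019, 2.406, -0.0]
contact_force: [0.8, 0.2, -0.4]
grip_width: 0.0
gripper_force: 0.0
```

Request:
apply_moves(
  moves=[
    [0,0,0,0.037,0.0036,0,-1],
    [0,0,0,0.037,0.0036,0,-1],
    [0,0,0,0.037,0.0036,0,-1],
    [0,0,0,0.037,0.0036,0,-1],
    [0,0,0,0,0,0,-1],
    [0,0,0,0,0,0,-1],
    [0,0,0,0,0,0,-1],
    [0,0,0,0,0,0,-1],
  ],
)

```text
clock: 71.7
tcp_pos: [0.5323, 0.0442, 0.1412]
orientation: [2.022, 2.404, -0.001]
contact_force: [-0.8, -1.0, -0.2]
grip_width: 0.0002
gripper_force: 0.0
```

Request:
apply_moves(
  moves=[
    [0,0,0,0,0,0.035,-1],
    [0,0,0,0,0,0.035,-1],
    [0,0,0,0,0,0.035,-1],
    [0,0,0,0,0,0.03,-1],
    [0,0,0,0,0,0.005,-1],
    [0,0,0,0,0,0,-1],
    [0,0,0,0,0,0,-1],
    [0,0,0,0,0,0,-1],
  ],
)

```text
clock: 72.37
tcp_pos: [0.5339, 0.0457, 0.0033]
orientation: [2.019, 2.404, 0.004]
contact_force: [-0.0, -0.1, -0.3]
grip_width: 0.0003
gripper_force: 0.0
```

Request:
apply_moves(
  moves=[
    [0,0,0,-0.006,0,0,-1],
    [0,0,0,-0.006,0,0,-1],
    [0,0,0,-0.005,0,0,-1],
    [0,0,0,-0.004,0,0,-1],
    [0,0,0,-0.003,0,0,-1],
    [0,0,0,-0.002,0,0,-1],
    [0,0,0,-0.002,0,0,-1],
    [0,0,0,0,0,0,-1],
  ],
)

```text
clock: 73.03
tcp_pos: [0.5371, 0.0177, 0.0013]
orientation: [-2.02, -2.406, 0.0]
contact_force: [-0.6, -0.5, 0.4]
grip_width: 0.0003
gripper_force: 0.0
```

Request:
apply_moves(
  moves=[
    [0,0,0,-0.002,0,0,-1],
    [0,0,0,-0.001,0,0,-1],
    [0,0,0,-0.001,0,0,-1],
    [0,0,0,-0.001,0,0,-1],
    [0,0,0,0,0,0,-1],
    [0,0,0,0,0,0,-1],
    [0,0,0,0,0,0,-1],
    [0,0,0,0,0,0,-1],
  ],
)

```text
clock: 73.7
tcp_pos: [0.538, 0.0134, 0.0014]
orientation: [2.019, 2.407, 0.0]
contact_force: [0.3, 1.6, 0.8]
grip_width: -0.0004
gripper_force: 0.6
```

Request:
apply_moves(
  moves=[
    [0,0,0,-0.001,0,0,-1],
    [0,0,0,-0.001,0,0,-1],
    [0,0,0,-0.001,0,0,-1],
    [0,0,0,0,0,0,-1],
    [0,0,0,0,0,0,-1],
    [0,0,0,0,0,0,-1],
    [0,0,0,0,0,0,-1],
    [0,0,0,0,0,0,-1],
  ],
)

```text
clock: 74.37
tcp_pos: [0.5381, 0.0128, 0.0015]
orientation: [-2.016, -2.407, -0.004]
contact_force: [-2.0, 7.4, -0.2]
grip_width: -0.0003
gripper_force: 3.5
```

Request:
apply_moves(
  moves=[
    [0,0,0,-0.001,0,0,-1],
    [0,0,0,0,0,0,-1],
    [0,0,0,-0.001,0,0,-1],
    [0,0,0,0,0,0,-1],
    [0,0,0,-0.001,0,0,-1],
    [0,0,0,0,0,0,-1],
    [0,0,0,0,0,0,-1],
    [0,0,0,0,0,0,-1],
  ],
)

```text
clock: 75.03
tcp_pos: [0.5382, 0.0127, 0.0016]
orientation: [-2.012, -2.407, -0.008]
contact_force: [-2.5, 12.3, -0.4]
grip_width: -0.0001
gripper_force: 6.5
```

Request:
apply_moves(
  moves=[
    [0,0,0,0.006,0,0,-1],
    [0,0,0,0.01,0,0,-1],
    [0,0,0,0.01,0,-0.02,-1],
    [0,0,0,0,0,-0.035,-1],
    [0,0,0,0,0,-0.035,-1],
    [0,0,0,0,0,-0.03,-1],
    [0,0,0,0.03,0,0,-1],
    [0,0,0,0.03,0,0,-1],
  ],
)

```text
clock: 75.7
tcp_pos: [0.526, 0.0903, 0.1233]
orientation: [2.024, 2.397, 0.002]
contact_force: [0.3, 1.1, -0.3]
grip_width: -0.0005
gripper_force: 0.0
```

Request:
apply_moves(
  moves=[
    [0,0,0,0.035,0,0,-1],
    [0,0,0,0.035,0,0,-1],
    [0,0,0,0.035,0,0,-1],
    [0,0,0,0,0,0,-1],
    [0,0,0,0,0,0,-1],
    [0,0,0,0,0,0,-1],
    [0,0,0,0,0,0,-1],
    [0,0,0,0,0,0,-1],
  ],
)

```text
clock: 76.37
tcp_pos: [0.5063, 0.1936, 0.1211]
orientation: [2.022, 2.403, -0.002]
contact_force: [-0.8, 0.4, 0.0]
grip_width: -0.0001
gripper_force: 0.0
```

Run:
```python
from h import *
S=grab_frame('scene');T=grab_frame('top')
o=telemetry.get_obs();print(o['clock'],o['tcp_pos'],o['contact_force'])
for t in('near','far','right','left'):
  for n in('scene','top'): print(t,n,panelfit('panel_'+t,n))
for n,im in(('scene',S),('top',T)):
  for l in silhouettes('light1',n):
    c=im[l['mask']].mean(0)
    if c[0]>80:
      d=plane(n,l['extent'][:2],.03)-[.555,-.094];print(n,l['p'],d@[.985,.174],d@[-.174,.985])
  for t in('stand','gauge'):
    for l in silhouettes(t,n)[:2]: print(n,t,l['p'],l['extent'])
```

```text
76.4667 [0.50625367 0.19403885 0.12126598] [0.17791672 0.93462016 0.02651867]
near scene (0.75, [(0.64, 1.6), (0.63, 1.55), (0.62, 1.5), (0.59, 1.45)])
near top (0.77, [(0.67, 1.55), (0.63, 1.6), (0.58, 1.5), (0.38, 1.4)])
far scene (0.66, [(0.91, 1.5), (0.89, 1.55), (0.87, 1.6), (0.86, 1.45)])
far top (0.71, [(0.62, 1.55), (0.59, 1.6), (0.53, 1.5), (0.5, 1.45)])
right scene (0.52, [(0.5, 1.6), (0.49, 1.55), (0.47, 1.5), (0.46, 1.45)])
right top None
left scene (0.53, [(0.81, 1.55), (0.81, 1.6), (0.79, 1.5), (0.72, 1.45)])
left top (0.52, [(0.44, 1.45), (0.37, 1.4), (0.35, 1.5), (0.34, 1.55)])
scene 0.66 -0.0008808076032868769 0.04851396515209006
scene 0.55 -0.037922185037132856 -0.011201211687041456
scene 0.46 0.005987183794216982 -0.02238711879178519
scene stand 0.54 [190.1, 160.6, 20.9, 16.8]
scene gauge 0.44 [190.6, 150.1, 6.9, 16.3]
top 0.71 -0.010533734586048251 0.04472380592855819
top 0.7 -0.0053416869819917145 -0.030396170982365696
top 0.63 -0.03981015751178573 -0.012825839981126264
top 0.52 0.00579369777076601 0.09810351590026765
top 0.44 0.16602337645389903 -0.13720098155399038
top stand 0.74 [443.5, 222.1, 24.7, 27.9]
top stand 0.18 [105.2, 289.8, 57.0, 70.9]
top gauge 0.5 [449.5, 221.0, 14.6, 7.2]
top gauge 0.28 [445.0, 223.2, 26.7, 25.5]
```

All is in place; handing in.

```bash
python3 -c "
from bench import order
print(order.hand_in())"
```

```text
the job is handed in; nothing more can be done
None
```

I handed the job in at about 76 s of the 210 s: both white lights have their contacts pushed down to the gauge's shoulder and lie flat in the mint box, all four panels are upright by my last camera check, and the gauge is back in its stand; the hand-in returned no verdict.

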